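# Offer the flap's hinge knuckle up to the inlet box and hold it for the pin

## Robot

A 7-joint arm with a two-finger parallel gripper is mounted at the origin on the work surface. World frame = base frame: x ahead of the robot, y to its left, z up, the work surface at z = 0. Lengths are in m, angles in rad, forces in N, time in s.
With the tool pointing down it reaches from about 0.4 to 0.875 m from the base axis. Payload 19.3 kg.
Tool frame: the origin (TCP) lies on the centre line of the jaws, within the pads' length; the fingertips stand 25 mm ahead of it and the grasp point (between the pads) lies 6 mm ahead of it (tips_ahead is the distance from the TCP to the fingertips, in m); z points along the fingers, y is the direction in which the jaws open and shut (so a half turn about z gives the same grasp; the last joint's range is limited). The gripper opens to 85 mm and grips with 20 to 120 N. Pads are 22 mm wide; open, the fingers measure 114 mm over their backs; the gripper's body (76 mm by 85 mm) begins 54 mm behind the grasp point. The pads swing forward as they close: fully open they stand 13 mm farther back than shut.
Start: joints at [-1.223, 0.521, -0.036, 1.599, 0.021, 1.021, -0.113], TCP at [0.254, 0.571, 0.227] pointing down, gripper open.
Joint ranges: [-2.91, 2.91], [-0.3, 2.13], [-1.5, 1.42], [0.17, 2.43], [-1.26, 4.41], [0.16, 1.93], [-2.52, 2.52]. Speed limits (rad/s): [1.89, 1.89, 2.39, 2.39, 3.01, 3.01, 3.01].

## Interface

Orientations are given as [roll, pitch, yaw] about the fixed x, y, z axes, in that order (R = Rz(yaw) Ry(pitch) Rx(roll)).
In Python, from workcell import observe, grab_frame, job_done, outline_of, tips_ahead gives the robot as it stands. The module is installed in compiled form; this text tells all that it offers.
- The arm moves only by the tool move_arm, never from a script. Its argument "motion" is a list of rows, each a list of 2 entries, a list of its own where there are three numbers: the shift along the world's x, y, z in mm, then the turn, a rotation vector about the world's x, y, z in rad. A call has 1 to 12 rows; each row is the pose to reach, as a shift and turn from the pose commanded when the call began; what a row does not reach only later rows make up. A row lasts 1/8 s, in which the tool goes at most 62.5 mm and 10.7 degrees, less where a joint would pass 70% of its speed; a pose out of reach is approached as far as the arm can. A call with a gripper value outside its range is refused whole. "jaw" is the finger opening in mm, from 0 to 85.4, set as the call begins (left out, the last holds). The fingers move at their own pace and stop on an object; "grip_force" is the grip in N (left out, the last holds). Time passes only in rows, so rows that repeat a pose let the fingers close. It gives the time, the measured TCP pose, the force and the opening at its end, in the units of the state.
- observe(): the state, without advancing time (a new reading comes with each control period).
- grab_frame(name): name is "scene" or "top" or "wrist"; returns a dict with "frame" (400x640x3 uint8, red, green, blue), "fx", "fy", "cx", "cy" (pixels), "T" (4x4, takes a point from camera to world coordinates); the wrist camera has in their place "mount" (4x4, takes a point from camera to tool coordinates, whose origin is the TCP and whose axes are the flange's). Camera axes: x right, y down, z forward; pixel columns grow to the right and rows downward; lengths in m; the calibration is good to about 2 mm. A picture is of the moment at which its call begins: read the wrist's pose just before it. There is no depth.
- job_done(): hands the job in, once; it reports no verdict.
Trained networks look in the newest picture that a camera, given by its name, has taken for a name from the list of things; names that differ only in an ending like _2 or _b are one class to them, and where a whole thing is asked for, a point or a joint stands for the part that bears it (a point fixed in the world has none). Each returns a list of dicts, best first, with "score" (0 to 1); they miss things now and then, are a little off and sometimes report something else, mostly with a low value. They report only what shows in the picture. A call takes as long as a camera call. They do not tell look-alikes from the thing itself.
- outline_of(label, camera): "pixels" (400x640 bool, what is visible of it) and "pixel" ([column, row] in pixels, amid what is visible of it).
The state is a dict: "clock": time; "qpos": joint angles; "qd": joint speeds; "joint_efforts": joint torques, N m; "position": TCP position; "tool_rot": TCP orientation; "force": force on the tool from outside, world axes, zero at the start; "moment": the same for the moment, N m; "grip_width": finger opening in m.
Only numpy, scipy, OpenCV 4.12 (cv2) and the standard library are available. Lean on these libraries where they do the work, as an engineer would, in place of code of your own. Each camera call takes 0.05 s, during which the arm holds its last target.

## Task

Lift the orange cover plate by its black handle off its two pins on the white inlet box, and lay it flat in the middle of the green mat without dropping it. Then take the white flap with the brass knuckle out of the blue stand, lower it upright, without forcing it, so that its knuckle sits centred between the two fixed brass knuckles on the box and all three holes line up for the hinge pin. Finish while still holding the flap there, still, carried by the gripper alone and not leaning on the box; leave everything else where it is.

Things in the scene. Friction and masses are not known exactly. Their poses are not given: they have to be found in the camera images.
- inlet_box: Fixed white instrument box, 180 (x) x 200 (y) mm, 70 mm high, black front to the robot; origin under its centre, x away from the front, z up. On its top at x = 45 mm, y = +-60 mm stand two pins 8 mm thick on shoulders 16 mm wide; shoulders end 32 mm, pins 48 mm above the box top. Between them two fixed brass knuckles, hidden by the cover at first.
- hinge_mid (a point): Point on the hinge axis midway between the two fixed knuckles, 88 mm above the bench, 18 mm above the box top; y along the hinge axis, z up. The knuckles are tubes along y, 24 mm across, hole 11 mm, from y = 17 to 43 mm and -43 to -17 mm: the gap between them is 34 mm wide and open down to the box top. The flap's origin belongs here.
- cover: Loose orange plate, 50 (x) x 150 (y) x 6 mm, about 0.12 kg, with two 11 mm holes at y = +-60 mm; on it a black handle bar 14 mm wide (x), 60 mm long (y), its top 36 mm above the plate's underside. Origin: centre of the underside. At the start it sits on the shoulders of the box's pins, underside 102 mm above the bench; the pins reach 16 mm up from there. It lifts straight up.
- mat: Fixed green mat, 170 (x) x 200 (y) x 3 mm, on the bench; origin under its centre.
- stand: Fixed blue stand, 160 (x) x 104 (y) mm, 63 mm high, with two slots across y at x = -40 and x = +40 mm; the flap stands in one, the grey blank panel in the other (either way round). Origin under its centre.
- flap: Loose white flap, amber window on both faces, about 0.3 kg: plate 10 (x) x 80 (y) x 80 mm, from 16 to 96 mm above the origin; below it one brass knuckle 24 mm across, 24 mm long. Origin: centre of its 11 mm hole; y along the hole, z up the plate. May be turned half round. It starts upright in the stand, 25 mm deep in a 12 mm slot, top 118 mm above the bench; lifts straight up.
- blank: Loose grey panel with black lines and no knuckle, 10 x 80 x 80 mm, standing in the stand's other slot, top 118 mm above the bench; not to be moved. Origin: centre of its lower edge.
- pin: Loose steel hinge pin, 6 mm thick, 90 mm long, in the steel dish; left for the colleague who will insert it. Origin at its middle, on the underside.
- bottle_a: Loose clear bottle with blue cap, 70 mm across, 150 mm high; a bystander. Origin under its centre.
- bottle_b: Loose amber bottle with white cap, 70 mm across, 150 mm high; a bystander. Origin under its centre.
- jar: Loose amber jar with blue cap, 60 mm across, 70 mm high; a bystander. Origin under its centre.
- driver: Loose screwdriver with red handle; a bystander. Origin under its middle.
Mind the look-alikes: they are no part of the job. What is meant by the cover is not purple or red, and is the smaller of those in its own colour.

How it is judged:
On the way, in this order (a step that is already met when the one before it is completed fails the run):
1. the cover lies flat in the middle of the mat, let go (horizontal distance between cover and mat below 0.05 m and height (world z) of cover below 0.007 m and angle between cover's own z axis and vertical below 0.08 rad and linear speed of cover below 0.02 m/s and contact force between cover and the fingers below 0.1 N), for 0.2 s.
2. the flap is lifted out of the stand in the gripper (z of flap in the frame of stand above 0.07 m and contact force between flap and the fingers above 1 N), for 0.2 s.
At the end, for the whole second after the job is handed in: Flap hole on the hinge axis to 3 mm, centred to 4 mm, axes parallel to 0.07 rad, upright to 0.25 rad, still, gripped over 3 N, box pushing on it under 1.8 N; cover flat on the mat, centres within 50 mm, let go, at rest; bystanders moved under 30 mm (all of step 1 and x of flap in the frame of hinge_mid between -0.003 and 0.003 m and z of flap in the frame of hinge_mid between -0.003 and 0.003 m and y of flap in the frame of hinge_mid between -0.004 and 0.004 m and angle between the y axis of flap and the y axis of hinge_mid, either way round below 0.07 rad and contact force between flap and the fingers above 3 N and contact force between flap and inlet_box below 1.8 N and linear speed of flap below 0.02 m/s and angle between flap's own z axis and vertical below 0.25 rad and distance of each of pin, bottle_a, bottle_b, jar, driver, blank from where it was at the start of the episode below 0.03 m); the arm keeps its last pose, push and grip.
It fails at once if the cover is let go or knocked off in mid air, away from its pins (horizontal distance between cover and hinge_mid above 0.08 m and height (world z) of cover above 0.03 m and contact force between cover and the fingers below 0.05 N).
It fails at once if the flap is forced against the box with over 30 N (contact force between flap and inlet_box above 30 N).
It fails at once if a bystander is displaced by more than 30 mm (distance of any of pin, bottle_a, bottle_b, jar, driver, blank from where it was at the start of the episode above 0.03 m).
It also fails if it takes over 54 s, if anything falls off the work surface, if the arm or the gripper's body presses on something with over 40 N, if the wrist force passes 120 N, or if a joint passes its speed limit or range.

## Working session

There is one attempt and no reset: what is moved stays moved. The work goes in short steps, Python scripts to look and compute and a tool call to move; the robot and the scene stay as the last step left them, time stands still between calls to the robot, and variables do not carry over. Pictures are saved under pics/ and viewed, and the job is handed in when it is done.

Besides the shell and the picture viewer there is one more tool, called after "Emit:" as a command line: name --argument value ..., lists and objects as JSON in quotes. move_arm: Moves the arm, as the interface text tells. Its arguments: {"type":"object","properties":{"motion":{"type":"array"},"jaw":{"type":"number"},"grip_force":{"type":"number"}},"required":["motion"]}

```bash
mkdir -p pics; ls
python3 - <<'E'
from workcell import *
import cv2
o=observe(); print(o)
for n in ["scene","top","wrist"]:
    f=grab_frame(n); cv2.imwrite(f"pics/{n}0.png",f["frame"][:,:,::-1])
    print(n,{k:v for k,v in f.items() if k!="frame"})
E
```

```text
pics
{'clock': 0.0, 'qpos': array([-1.22319331,  0.5220166 , -0.03634202,  1.59998441,  0.0211681 ,
        1.02110576, -0.11282422]), 'qd': array([ 0.00060724,  0.00020843,  0.00168813,  0.00015387, -0.00033805,
       -0.0005112 ,  0.00026206]), 'joint_efforts': array([-2.67647505e-03, -9.27132154e+01,  1.97863653e+00, -3.69955266e+01,
        1.77819299e-02,  8.01015180e-03, -4.16384887e-05]), 'position': array([0.25347727, 0.57092456, 0.2269324 ]), 'tool_rot': array([-3.14046283e+00,  4.61934277e-05,  2.72375104e+00]), 'force': array([-0.04395171,  0.27947291, -0.14972924]), 'moment': array([-0.02652145, -0.03994101, -0.02407971]), 'grip_width': 0.08568553647836177}
scene {'fx': 398.00310820862626, 'fy': 398.00310820862626, 'cx': 319.49642754346456, 'cy': 204.90401803569063, 'T': array([[-0.3594369 ,  0.79522223, -0.48828959,  1.09824136],
       [ 0.93307735,  0.29892332, -0.20002877,  0.22443836],
       [-0.01310618, -0.52750968, -0.84944792,  1.06783353],
       [ 0.        ,  0.        ,  0.        ,  1.        ]])}
top {'fx': 384.1633613269706, 'fy': 384.1633613269706, 'cx': 318.38684510785026, 'cy': 199.5432397058767, 'T': array([[-0.01997498, -0.9940437 ,  0.10713603,  0.39347076],
       [-0.99971482,  0.02126093,  0.0108741 , -0.0193681 ],
       [-0.01308714, -0.10688827, -0.9941849 ,  1.18454935],
       [ 0.        ,  0.        ,  0.        ,  1.        ]])}
wrist {'fx': 331.0943321084076, 'fy': 331.0943321084076, 'cx': 319.3764231874469, 'cy': 199.1803808229678, 'mount': array([[ 5.05808042e-04, -9.64318663e-01, -2.64743762e-01,
         6.83972233e-02],
       [ 9.99999825e-01,  5.69212206e-04, -1.62776263e-04,
        -4.28548382e-04],
       [ 3.07663569e-04, -2.64743633e-01,  9.64318782e-01,
        -1.45953227e-01],
       [ 0.00000000e+00,  0.00000000e+00,  0.00000000e+00,
         1.00000000e+00]])}
```

View pics/scene0.png

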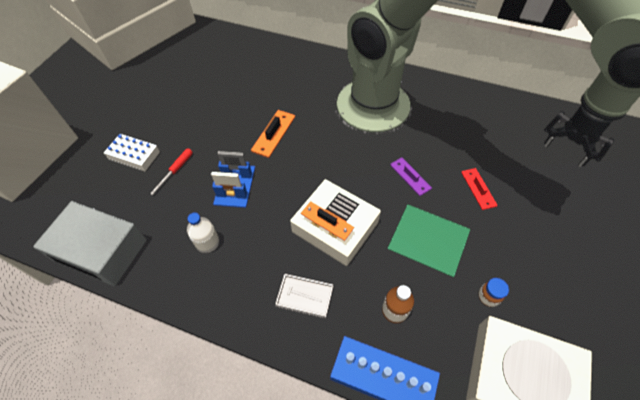

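View pics/top0.png

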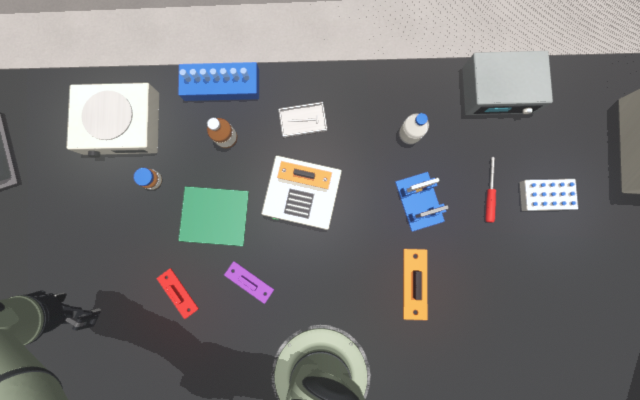

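View pics/wrist0.png

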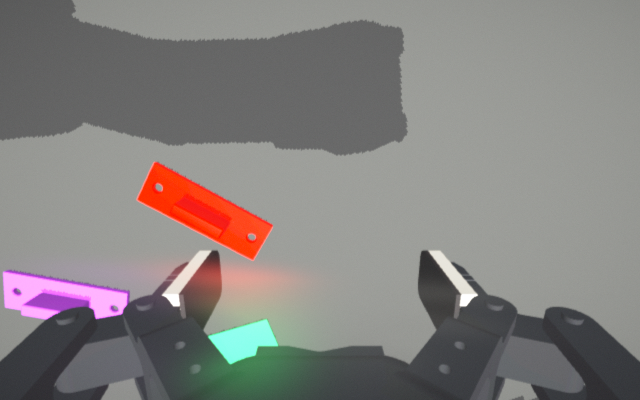

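Scene: small orange cover on the box at (327,220), mat at (430,240), flap with amber window in the stand at about (226,183), blank at (232,160). The large orange plate, and the purple and red ones, are look-alikes.

```bash
cat > h.py <<'E'
from workcell import *
import numpy as np, cv2
from scipy.spatial.transform import Rotation as R
def ray(f,px,z,T=None):
    T=f["T"] if T is None else T
    px=np.atleast_2d(px).astype(float)
    d=np.c_[(px[:,0]-f["cx"])/f["fx"],(px[:,1]-f["cy"])/f["fy"],np.ones(len(px))]@T[:3,:3].T
    s=(z-T[2,3])/d[:,2]
    return T[:3,3]+d*s[:,None]
def proj(f,P,T=None):
    T=f["T"] if T is None else T
    c=(np.atleast_2d(P)-T[:3,3])@T[:3,:3]
    return np.c_[f["cx"]+f["fx"]*c[:,0]/c[:,2],f["cy"]+f["fy"]*c[:,1]/c[:,2]]
def wristT(f,o):
    T=np.eye(4);T[:3,:3]=R.from_euler('xyz',o["tool_rot"]).as_matrix();T[:3,3]=o["position"]
    return T@f["mount"]
E
python3 - <<'E'
from h import *
for cam in ["top","scene"]:
    f=grab_frame(cam); im=f["frame"][:,:,::-1].copy()
    for n,z in [("cover",.108),("mat",.003),("inlet_box",.07),("stand",.063),("flap",.118),("blank",.118)]:
        for r in outline_of(n,cam)[:4]:
            m=r["pixels"].astype(np.uint8)
            rect=cv2.minAreaRect(np.argwhere(m)[:,::-1].astype(np.float32)); b=cv2.boxPoints(rect)
            W=ray(f,b,z)[:,:2]
            print(cam,n,round(r["score"],2),np.round(r["pixel"]),"ctr",np.round(W.mean(0),3),"sides",np.round([np.linalg.norm(W[1]-W[0]),np.linalg.norm(W[2]-W[1])],3),"yaw",[round(float(np.arctan2(*(W[i+1]-W[i])[::-1])),3) for i in (0,1)], m.sum())
    c=(260,140,460,240) if cam=="top" else (200,140,400,270)
    z=im[c[1]:c[3],c[0]:c[2]]
    cv2.imwrite(f"pics/{cam}1.png",cv2.resize(z,None,fx=4,fy=4,interpolation=cv2.INTER_CUBIC))
E
```

```text
top cover 0.93 [249. 280.] ctr [0.285 0.19 ] sides [0.047 0.138] yaw [-0.625, -2.191] 847
top cover 0.87 [305. 176.] ctr [0.582 0.03 ] sides [0.054 0.155] yaw [-0.252, -1.842] 944
top cover 0.81 [417. 286.] ctr [ 0.27  -0.269] sides [0.064 0.191] yaw [-1.591, 3.092] 1619
top cover 0.58 [179. 292.] ctr [0.259 0.385] sides [0.051 0.139] yaw [-0.987, -2.527] 888
top mat 0.86 [211. 218.] ctr [0.478 0.319] sides [0.172 0.203] yaw [-0.073, -1.683] 3533
top inlet_box 0.93 [300. 199.] ctr [0.538 0.044] sides [0.187 0.208] yaw [-0.231, -1.824] 3374
top stand 0.58 [421. 200.] ctr [ 0.505 -0.307] sides [0.11  0.155] yaw [-1.285, -2.89] 1507
top flap 0.61 [420. 186.] ctr [ 0.541 -0.3  ] sides [0.093 0.026] yaw [-1.269, -2.875] 228
top blank 0.57 [429. 210.] ctr [ 0.47 -0.32] sides [0.09  0.012] yaw [-1.321, -2.926] 130
scene cover 0.97 [326. 219.] ctr [0.584 0.034] sides [0.054 0.151] yaw [3.025, 1.29] 824
scene cover 0.94 [410. 175.] ctr [0.357 0.214] sides [0.054 0.144] yaw [2.779, 0.958] 621
scene cover 0.58 [272. 134.] ctr [ 0.343 -0.239] sides [0.201 0.074] yaw [3.104, 1.208] 903
scene cover 0.58 [478. 188.] ctr [0.331 0.408] sides [0.056 0.143] yaw [2.52, 0.641] 656
scene mat 0.56 [431. 242.] ctr [0.481 0.321] sides [0.178 0.214] yaw [3.085, 1.468] 3439
scene mat 0.55 [341. 218.] ctr [0.512 0.034] sides [0.241 0.249] yaw [3.0, 1.226] 3688
scene inlet_box 0.92 [341. 217.] ctr [0.551 0.046] sides [0.216 0.232] yaw [3.037, 1.27] 3388
scene stand 0.84 [242. 189.] ctr [ 0.541 -0.293] sides [0.163 0.123] yaw [-2.75, 1.754] 878
scene flap 0.74 [228. 182.] ctr [ 0.564 -0.288] sides [0.068 0.104] yaw [3.018, 1.188] 434
scene flap 0.34 [428. 239.] ctr [0.546 0.312] sides [0.156 0.188] yaw [3.075, 1.455] 3385
scene blank 0.91 [233. 160.] ctr [ 0.496 -0.307] sides [0.083 0.069] yaw [1.928, 0.466] 395
```

View pics/top1.png

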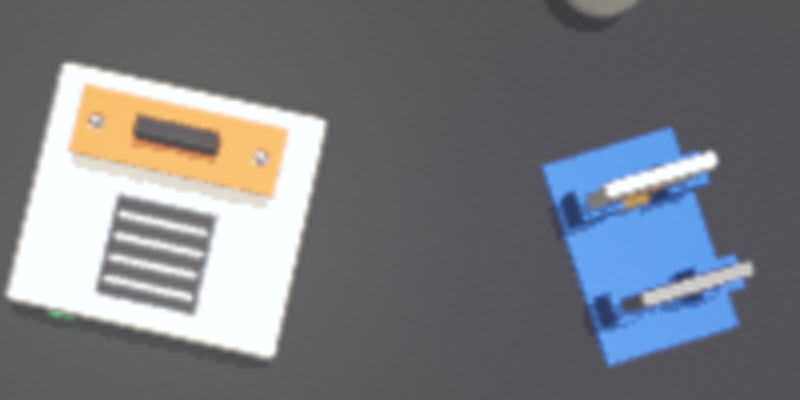

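View pics/scene1.png

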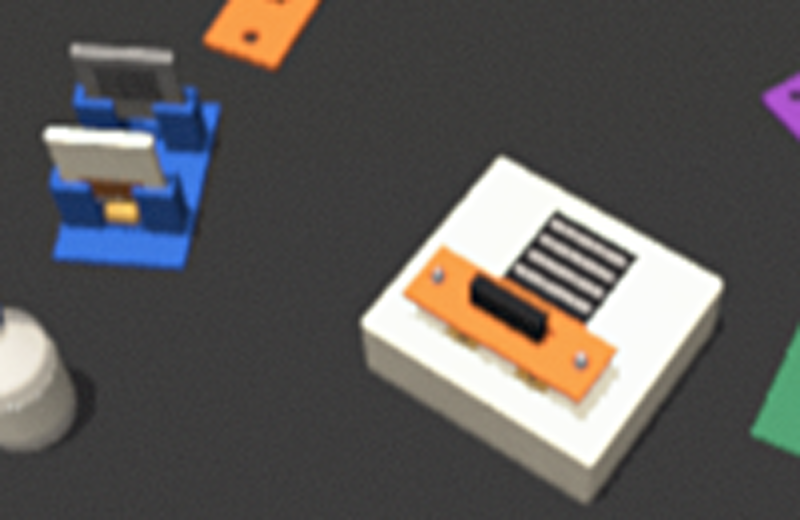

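Emit:
move_arm --motion '[[[30,-60,30],[0,0,-0.17]],[[60,-120,40],[0,0,-0.34]],[[100,-180,40],[0,0,-0.51]],[[140,-235,40],[0,0,-0.68]],[[180,-290,40],[0,0,-0.85]],[[215,-340,40],[0,0,-1.02]],[[250,-390,40],[0,0,-1.19]],[[285,-440,40],[0,0,-1.36]],[[310,-490,40],[0,0,-1.4]],[[328,-540,40],[0,0,-1.4]],[[328,-540,40],[0,0,-1.4]],[[328,-540,40],[0,0,-1.4]]]' --jaw 50

```text
clock: 2.35
position: [0.5817, 0.0305, 0.2674]
tool_rot: [-3.141, 0.0, 1.322]
force: [-0.2, 0.9, 0.1]
grip_width: 0.0497
```

Run:
```python
from h import *
o=observe(); f=grab_frame("wrist"); print(o["clock"],o["position"],o["tool_rot"],o["qpos"])
T=wristT(f,o); im=f["frame"][:,:,::-1].copy()
for r in outline_of("cover","wrist")[:3]:
    m=r["pixels"].astype(np.uint8); rect=cv2.minAreaRect(np.argwhere(m)[:,::-1].astype(np.float32)); W=ray(f,cv2.boxPoints(rect),.108,T)
    print(r["score"],r["pixel"],m.sum(),np.round(W,3).tolist(),W.mean(0))
cv2.imwrite("pics/w2.png",im)
```

```text
2.35 [0.58170133 0.03049876 0.26738245] [-3.14142986e+00  6.32116240e-05  1.32205841e+00] [-0.46326659  0.44413977  0.43764062  1.68625708 -0.21050056  1.05816567
 -0.20780014]
0.67 [254.3, 147.8] 23172 [[0.429, -0.012, 0.108], [0.491, 0.154, 0.108], [0.642, 0.116, 0.108], [0.604, -0.056, 0.108]] [0.54143484 0.05059604 0.108     ]
0.62 [173.1, 392.3] 289 [[0.333, -0.163, 0.108], [0.382, -0.165, 0.108], [0.38, -0.178, 0.108], [0.33, -0.176, 0.108]] [ 0.35619131 -0.17056231  0.108     ]
0.62 [26.8, 75.9] 6421 [[0.295, 0.144, 0.108], [0.368, 0.24, 0.108], [0.41, 0.222, 0.108], [0.341, 0.124, 0.108]] [0.35342639 0.18270367 0.108     ]
```

View pics/w2.png

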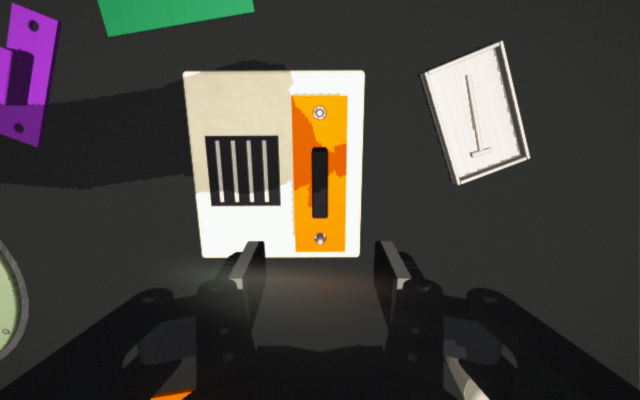

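The wrist view shows the cover with its pins at (320,113) and (320,238) and the handle from (320,148) to (320,217), lined up between the jaws.

Run:
```python
from h import *
o=observe(); f=grab_frame("wrist"); T=wristT(f,o); im=f["frame"].astype(int)
cv2.imwrite("pics/w3.png",cv2.resize(f["frame"][60:265,270:370,::-1],None,fx=3,fy=3,interpolation=cv2.INTER_CUBIC))
P=ray(f,[[319.7,113],[320.3,238]],.118,T); print(P, np.linalg.norm(P[0]-P[1]),P.mean(0),"yaw",np.arctan2(*(P[0]-P[1])[[1,0]])-np.pi/2)
dark=((f["frame"].max(2)<45)).astype(np.uint8); dark[:, :295]=0; dark[:,345:]=0; dark[:120]=0; dark[232:]=0
rect=cv2.minAreaRect(np.argwhere(dark)[:,::-1].astype(np.float32)); print(rect); W=ray(f,cv2.boxPoints(rect),.138,T);print(W,W.mean(0))
r=outline_of("inlet_box","wrist")[0]; m=r["pixels"].astype(np.uint8)
rect=cv2.minAreaRect(np.argwhere(m)[:,::-1].astype(np.float32)); W=ray(f,cv2.boxPoints(rect),.07,T); print(r["score"],rect,W,W.mean(0))
```

```text
[[ 0.5952957   0.09394016  0.118     ]
 [ 0.56781509 -0.01840829  0.118     ]] 0.11566052673357219 [0.58155539 0.03776594 0.118     ] yaw -0.23989138602121574
((321.0, 184.0), (68.0, 14.0), 90.0)
[[0.58358626 0.06655373 0.138     ]
 [0.59484238 0.06373969 0.138     ]
 [0.5808331  0.00604572 0.138     ]
 [0.56893112 0.0090183  0.138     ]] [0.58204821 0.03633936 0.138     ]
0.87 ((275.5, 165.5), (187.0, 181.0), 90.0) [[ 0.47730984  0.16259673  0.07      ]
 [ 0.64818314  0.11983532  0.07      ]
 [ 0.60719788 -0.0745236   0.07      ]
 [ 0.40838757 -0.024902    0.07      ]] [0.53526961 0.04575161 0.07      ]
```

View pics/w3.png

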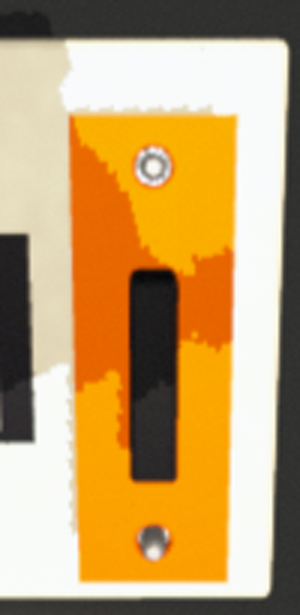

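Emit:
move_arm --motion '[[[0,6,-50],[0,0,0.01]],[[0,6,-90],[0,0,0.01]],[[0,6,-115],[0,0,0.01]],[[0,6,-130],[0,0,0.01]],[[0,6,-130],[0,0,0.01]]]'

```text
clock: 3.18
position: [0.5813, 0.0378, 0.1372]
tool_rot: [-3.141, 0.0, 1.335]
force: [-0.1, 0.2, 0.5]
grip_width: 0.0498
```

Run:
```python
from h import *
f=grab_frame("wrist");cv2.imwrite("pics/w4.png",f["frame"][:,:,::-1])
```

```text
(no output)
```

View pics/w4.png

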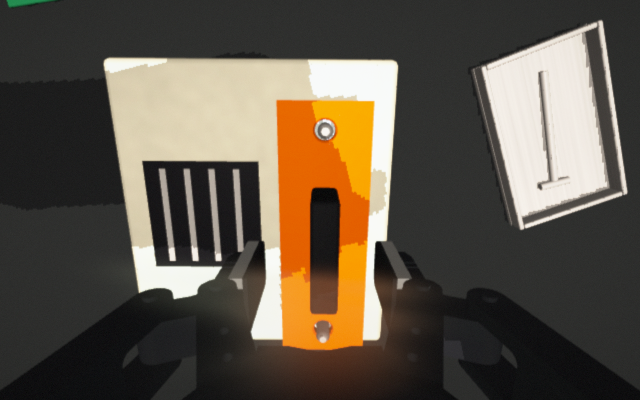

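The handle is at column 324 and the jaws centre on 320, so I shift 2 mm and close.

Emit:
move_arm --motion '[[[2,0,0],[0,0,0]],[[2,0,0],[0,0,0]],[[2,0,0],[0,0,0]],[[2,0,0],[0,0,0]],[[2,0,0],[0,0,0]],[[2,0,0],[0,0,0]]]' --jaw 0 --grip_force 40

```text
clock: 3.98
position: [0.5836, 0.0372, 0.1375]
tool_rot: [-3.142, 0.0, 1.334]
force: [-0.4, -0.0, 0.4]
grip_width: 0.0002
```

Run:
```python
from h import *
f=grab_frame("wrist");cv2.imwrite("pics/w5.png",f["frame"][:,:,::-1])
f=grab_frame("scene");cv2.imwrite("pics/s5.png",cv2.resize(f["frame"][130:280,230:430,::-1],None,fx=4,fy=4,interpolation=cv2.INTER_CUBIC))
```

```text
(no output)
```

View pics/w5.png

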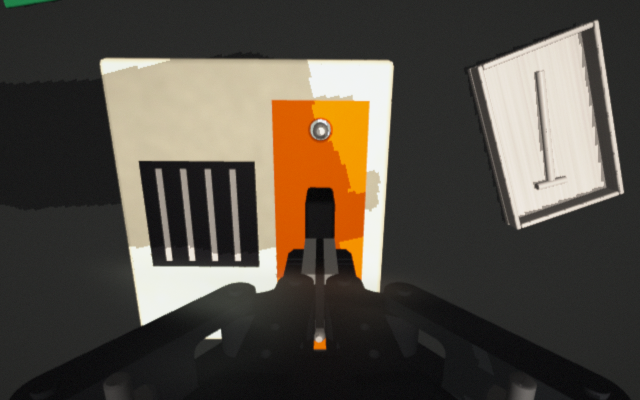

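View pics/s5.png

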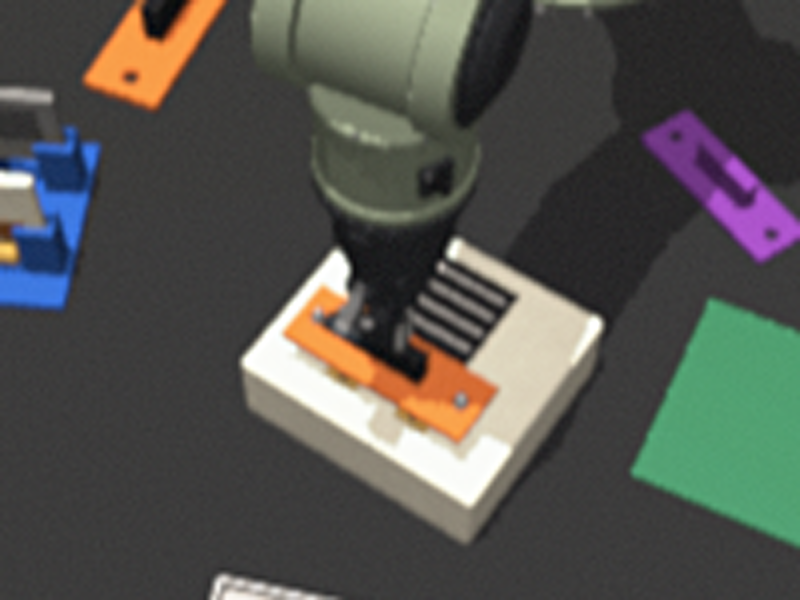

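Run:
```python
from h import *
f=grab_frame("wrist");M=f["mount"]
for z in (-.01,0,.006,.025): print(z,proj(f,[[.011,0,z],[0,0,z],[-.011,0,z]],M).round(1).tolist())
o=observe();T=wristT(f,o)
print("handle ends", ray(f,[[320,188]],.138,T))
for z in (.108,.128,.138):
  c=np.array([.5835,.037,z]); y=np.array([np.sin(.237),np.cos(.237),0])
  print(z,proj(f,[c+.03*y,c-.03*y],T).round(1).tolist())
cv2.imwrite("pics/w6.png",cv2.resize(f["frame"][110:370,220:420,::-1],None,fx=3,fy=3,interpolation=cv2.INTER_CUBIC)[:780])
```

```text
-0.01 [[322.6, 239.6], [322.5, 262.4], [322.4, 284.3]]
0 [[322.4, 231.5], [322.3, 253.0], [322.2, 273.8]]
0.006 [[322.3, 227.0], [322.2, 247.9], [322.2, 268.1]]
0.025 [[322.0, 214.9], [322.0, 233.9], [321.9, 252.3]]
handle ends [[0.59002557 0.06869739 0.138     ]]
0.108 [[322.0, 179.3], [321.7, 279.2]]
0.128 [[322.2, 187.9], [321.9, 298.0]]
0.138 [[322.4, 193.0], [322.1, 309.0]]
```

View pics/w6.png

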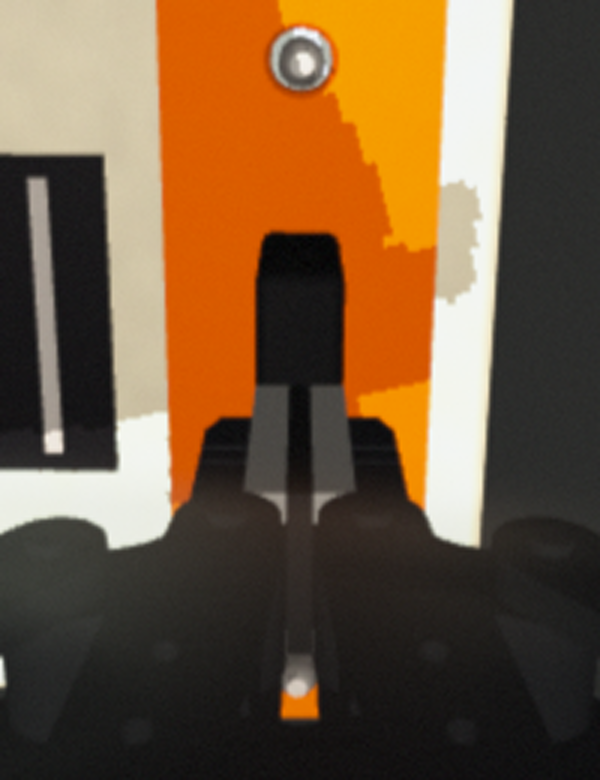

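The gripper shut on nothing (width 0.0002 m). From the pad spacing in the wrist image (85.4 mm spans 201 px, 50 mm spans 108 px), the fingertips are near the reported TCP, not 25 mm ahead of it. They closed just above the handle. I'll open, descend 20 mm while watching the force, and close again.

Emit:
move_arm --motion '[[[0,0,2],[0,0,0]],[[0,0,2],[0,0,0]],[[0,0,2],[0,0,0]],[[0,0,2],[0,0,0]],[[0,0,-10],[0,0,0]],[[0,0,-20],[0,0,0]],[[0,0,-20],[0,0,0]]]' --jaw 50

```text
clock: 5.0
position: [0.583, 0.0371, 0.1163]
tool_rot: [-3.14, 0.001, 1.334]
force: [-0.9, -0.7, 0.2]
grip_width: 0.05
```

Run:
```python
from h import *
f=grab_frame("wrist");cv2.imwrite("pics/w7.png",f["frame"][:,:,::-1])
```

```text
(no output)
```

View pics/w7.png

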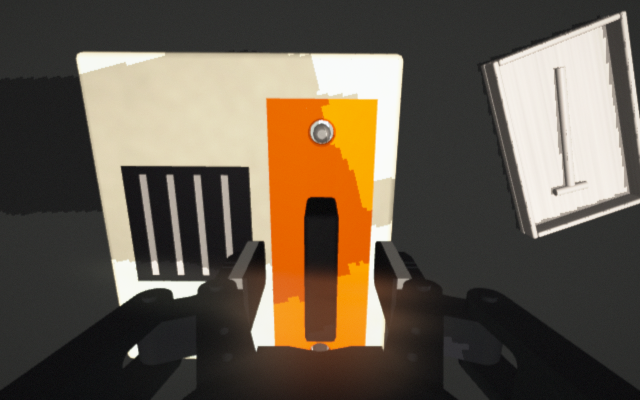

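Emit:
move_arm --motion '[[[0,0,0],[0,0,0]],[[0,0,0],[0,0,0]],[[0,0,0],[0,0,0]],[[0,0,0],[0,0,0]],[[0,0,0],[0,0,0]],[[0,0,0],[0,0,0]]]' --jaw 0 --grip_force 40

```text
clock: 5.8
position: [0.5838, 0.0373, 0.1179]
tool_rot: [3.141, -0.0, 1.334]
force: [-2.4, 0.2, 6.3]
grip_width: 0.0132
```

Run:
```python
from h import *
f=grab_frame("wrist");cv2.imwrite("pics/w8.png",f["frame"][:,:,::-1])
```

```text
(no output)
```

View pics/w8.png

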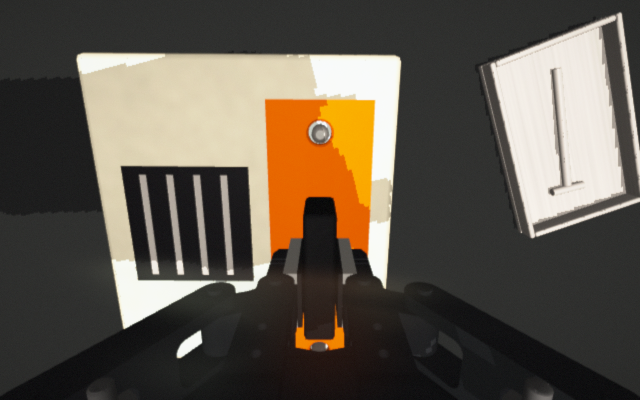

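Gripped (13.2 mm, consistent with the 14 mm bar). Lifting straight up.

Emit:
move_arm --motion '[[[0,0,4],[0,0,0]],[[0,0,12],[0,0,0]],[[0,0,30],[0,0,0]],[[0,0,60],[0,0,0]],[[0,0,60],[0,0,0]]]' --grip_force 60

```text
clock: 6.48
position: [0.5848, 0.0372, 0.1805]
tool_rot: [3.138, -0.002, 1.334]
force: [0.3, -0.2, -0.8]
grip_width: 0.0126
```

Run:
```python
from h import *
f=grab_frame("wrist");cv2.imwrite("pics/w9.png",f["frame"][:,:,::-1])
f=grab_frame("scene");cv2.imwrite("pics/s9.png",cv2.resize(f["frame"][130:280,230:430,::-1],None,fx=4,fy=4,interpolation=cv2.INTER_CUBIC))
```

```text
(no output)
```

View pics/w9.png

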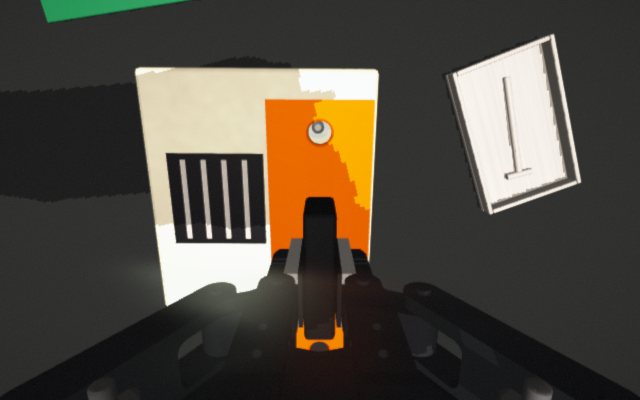

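View pics/s9.png

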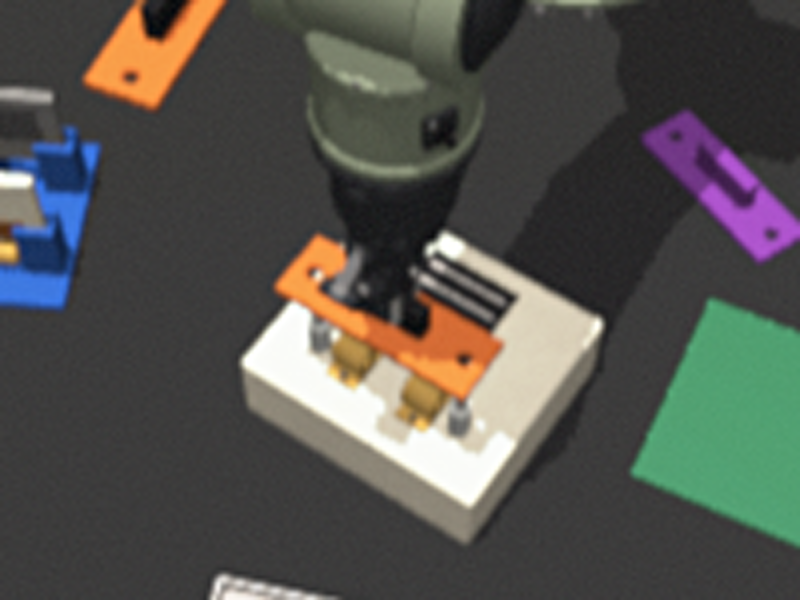

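The cover is clear of both pins and hanging level. Carrying it to the mat.

Emit:
move_arm --motion '[[[-15,40,5],[0,0,0]],[[-30,80,5],[0,0,0]],[[-48,127,5],[0,0,0]],[[-66,175,5],[0,0,0]],[[-84,222,0],[0,0,0]],[[-98,260,-20],[0,0,0]],[[-107,282,-60],[0,0,0]],[[-107,282,-100],[0,0,0]],[[-107,282,-130],[0,0,0]],[[-107,282,-148],[0,0,0]],[[-107,282,-155],[0,0,0]],[[-107,282,-155],[0,0,0]]]'

```text
clock: 8.07
position: [0.4769, 0.3192, 0.0228]
tool_rot: [3.141, -0.0, 1.334]
force: [-0.3, 0.5, -0.7]
grip_width: 0.0125
```

Run:
```python
from h import *
f=grab_frame("scene");cv2.imwrite("pics/s10.png",cv2.resize(f["frame"][150:300,340:540,::-1],None,fx=4,fy=4,interpolation=cv2.INTER_CUBIC))
print(observe()["position"],observe()["force"])
```

```text
[0.47699723 0.31939858 0.02318922] [ 0.30167965  0.15753178 -2.03297738]
```

View pics/s10.png

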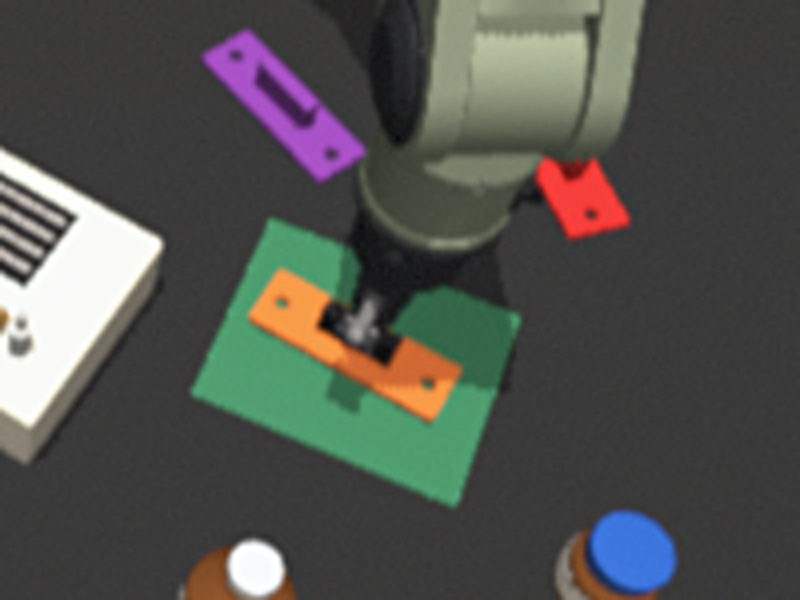

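Emit:
move_arm --motion '[[[0,0,-3],[0,0,0]],[[0,0,-5],[0,0,0]],[[0,0,-5],[0,0,0]]]'

```text
clock: 8.5
position: [0.4769, 0.3196, 0.0189]
tool_rot: [3.141, -0.001, 1.334]
force: [-5.8, -2.3, 23.2]
grip_width: 0.0123
```

Emit:
move_arm --motion '[[[0,0,1],[0,0,0]],[[0,0,1],[0,0,0]],[[0,0,1],[0,0,0]],[[0,0,1],[0,0,0]],[[0,0,1],[0,0,0]],[[0,0,1],[0,0,0]]]' --jaw 40

```text
clock: 9.25
position: [0.4766, 0.3192, 0.0184]
tool_rot: [-3.142, 0.0, 1.334]
force: [1.4, 0.1, -0.7]
grip_width: 0.04
```

Emit:
move_arm --motion '[[[0,0,15],[0,0,0]],[[0,0,60],[0,0,0]],[[0,0,110],[0,0,0]],[[0,0,160],[0,0,0]],[[0,0,180],[0,0,0]],[[0,0,180],[0,0,0]]]'

```text
clock: 10.0
position: [0.4772, 0.3196, 0.2008]
tool_rot: [3.14, -0.003, 1.334]
force: [0.0, 0.0, -0.5]
grip_width: 0.04
```

Run:
```python
from h import *
o=observe(); f=grab_frame("wrist");cv2.imwrite("pics/w11.png",f["frame"][:,:,::-1]); print(o["clock"],o["qpos"].round(2),o["position"],o["tool_rot"])
f=grab_frame("top");cv2.imwrite("pics/t11.png",f["frame"][:,:,::-1])
f=grab_frame("scene");cv2.imwrite("pics/s11.png",cv2.resize(f["frame"][150:300,200:400,::-1],None,fx=4,fy=4,interpolation=cv2.INTER_CUBIC))
```

```text
10.0 [-0.98  0.5   0.41  1.78 -0.24  0.9  -0.7 ] [0.47715198 0.3196121  0.20081459] [ 3.13988841e+00 -2.95172557e-03  1.33369493e+00]
```

View pics/w11.png

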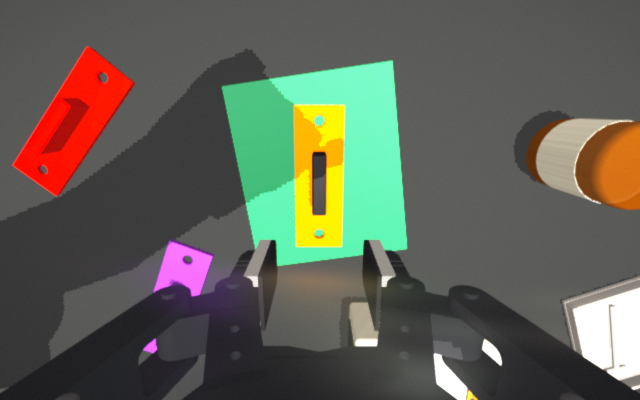

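View pics/s11.png

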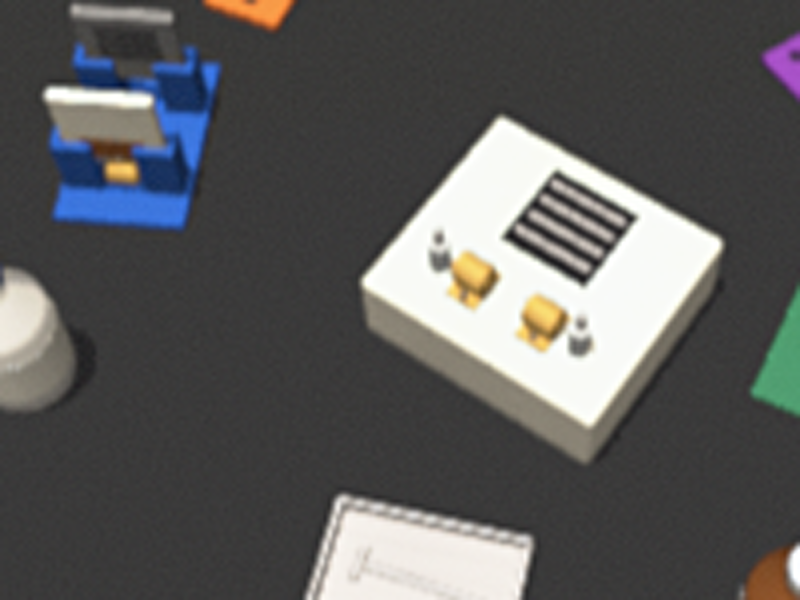

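View pics/t11.png

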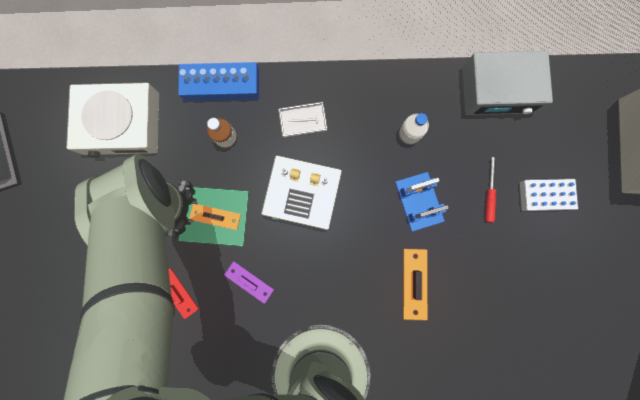

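Cover is flat and centred on the mat, released. Next I pass over the hinge to measure the knuckles.

Emit:
move_arm --motion '[[[20,-55,30],[0,0,0]],[[40,-110,30],[0,0,0]],[[60,-165,30],[0,0,0]],[[82,-220,30],[0,0,0]],[[98,-262,30],[0,0,0]],[[106,-283,30],[0,0,0]],[[106,-283,30],[0,0,0]],[[106,-283,30],[0,0,0]]]'

```text
clock: 11.15
position: [0.5822, 0.037, 0.2278]
tool_rot: [-3.14, 0.0, 1.334]
force: [0.4, -0.8, -0.4]
grip_width: 0.04
```

Run:
```python
from h import *
o=observe(); f=grab_frame("wrist");cv2.imwrite("pics/w12.png",f["frame"][:,:,::-1]); print(o["clock"],o["qpos"].round(2),o["position"],o["tool_rot"])
np.savez("w12",frame=f["frame"],pos=o["position"],rot=o["tool_rot"])
cv2.imwrite("pics/w12z.png",cv2.resize(f["frame"][60:260,180:380,::-1],None,fx=3,fy=3,interpolation=cv2.INTER_CUBIC))
```

```text
11.15 [-0.48  0.49  0.45  1.73 -0.25  0.98 -0.17] [0.58218234 0.03699708 0.22783609] [-3.14037004e+00  2.13229369e-04  1.33435446e+00]
```

View pics/w12.png

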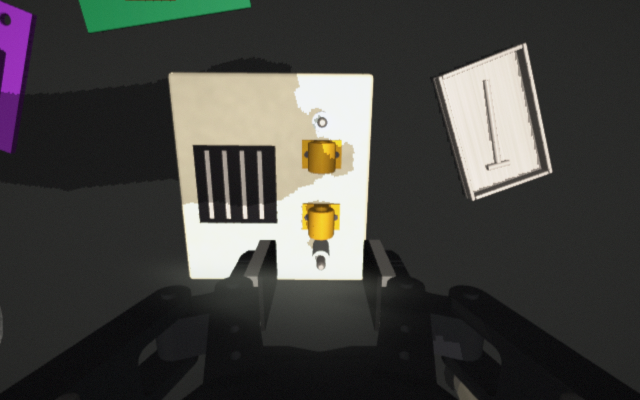

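View pics/w12z.png

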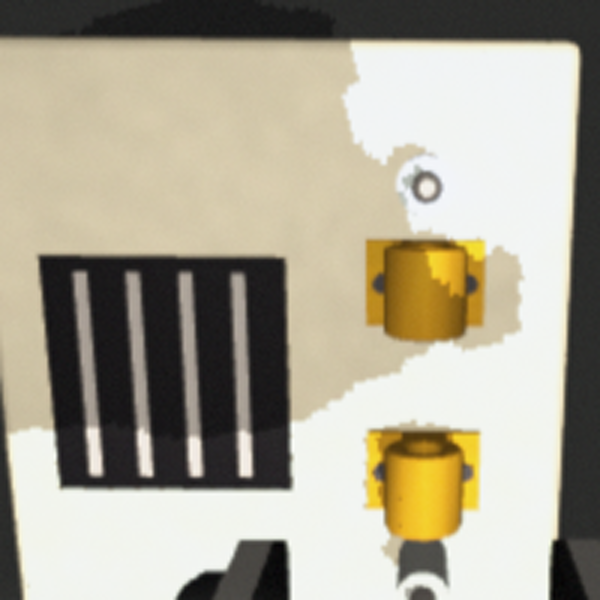

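```bash
cat > fit.py <<'E'
from h import *
from scipy.optimize import least_squares
def fit(f,T,P,px,x0,bias=False):
    P=np.array(P,float);px=np.array(px,float)
    def W(v):
        c,s=np.cos(v[2]),np.sin(v[2]); return np.c_[v[0]+c*P[:,0]-s*P[:,1],v[1]+s*P[:,0]+c*P[:,1],P[:,2]+(v[3] if bias else 0)]
    fun=lambda v:(proj(f,W(v),T)-px).ravel()
    s=least_squares(fun,list(x0)+([0] if bias else []),x_scale=.01); return s.x,s.fun.reshape(-1,2)
E
python3 - <<'E'
from fit import *
f=grab_frame("wrist"); d=np.load("w12.npz"); T=wristT(f,dict(position=d["pos"],tool_rot=d["rot"]))
P=[[0,.06,.118],[0,-.06,.118],[0,.017,.1],[0,-.043,.1],[0,-.017,.1]]
px=[[322.3,122.3],[321,264],[321.8,173.7],[320.8,240.3],[321,208.5]]
for b in(False,True):
    x,r=fit(f,T,P,px,[.583,.037,-.24],b); print(x.round(4)); print(r.round(1).tolist())
t=grab_frame("top");
cv2.imwrite("pics/t12.png",cv2.resize(t["frame"][150:235,255:350,::-1],None,fx=8,fy=8,interpolation=cv2.INTER_CUBIC))
cv2.imwrite("pics/t12s.png",cv2.resize(t["frame"][165:240,385:460,::-1],None,fx=8,fy=8,interpolation=cv2.INTER_CUBIC))
E
```

```text
[ 0.5818  0.0348 -0.2444]
[[0.0, -1.7], [-0.2, 1.9], [-0.2, -1.2], [0.1, -1.2], [0.2, 2.6]]
[ 0.5814  0.0334 -0.2445 -0.0056]
[[0.0, 0.0], [-0.2, 0.5], [-0.2, -0.8], [0.1, -2.0], [0.2, 2.3]]
```

View pics/t12.png

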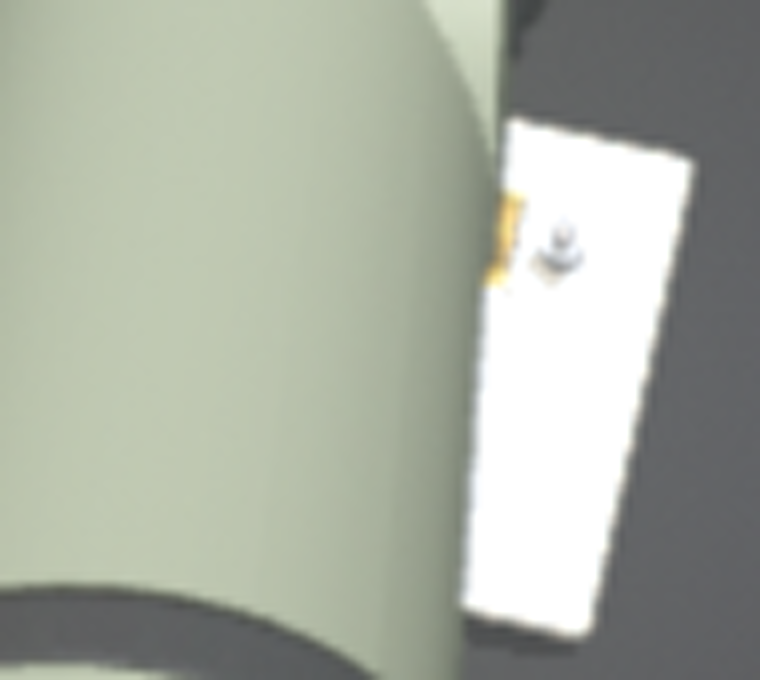

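View pics/t12s.png

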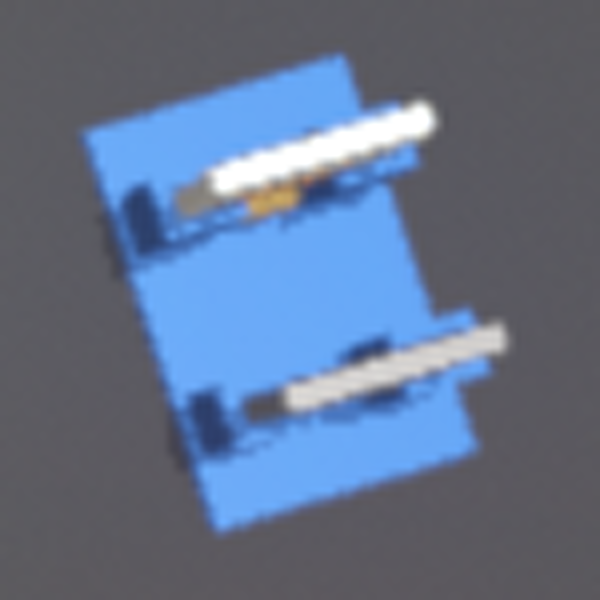

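Run:
```python
from h import *
t=grab_frame("top")
q=lambda a,b:[385+a/8,165+b/8]
P=ray(t,[q(213,180),q(437,118)],.118); print(P,P.mean(0),np.linalg.norm(P[1]-P[0]),"xyaw",np.arctan2(*(P[0]-P[1])[[1,0]])-np.pi/2)
```

```text
[[ 0.53666002 -0.26875741  0.118     ]
 [ 0.55681246 -0.3477972   0.118     ]] [ 0.54673624 -0.3082773   0.118     ] 0.08156842998293781 xyaw 0.24964684311351526
```

Emit:
move_arm --motion '[[[-5,-50,12],[0,0,0.1]],[[-10,-100,22],[0,0,0.2]],[[-16,-155,22],[0,0,0.3]],[[-24,-210,22],[0,0,0.4]],[[-32,-265,22],[0,0,0.5]],[[-39,-310,22],[0,0,0.52]],[[-42,-337,22],[0,0,0.52]],[[-42,-337,22],[0,0,0.52]],[[-42,-337,22],[0,0,0.52]]]'

```text
clock: 12.48
position: [0.541, -0.2997, 0.2504]
tool_rot: [3.141, -0.001, 1.855]
force: [1.1, 0.5, -0.8]
grip_width: 0.0399
```

Run:
```python
from h import *
o=observe(); f=grab_frame("wrist");cv2.imwrite("pics/w13.png",f["frame"][:,:,::-1]); print(o["clock"],o["qpos"].round(2),o["position"],o["tool_rot"])
np.savez("w13",frame=f["frame"],pos=o["position"],rot=o["tool_rot"])
cv2.imwrite("pics/w13z.png",cv2.resize(f["frame"][80:280,230:430,::-1],None,fx=3,fy=3,interpolation=cv2.INTER_CUBIC))
```

```text
12.475 [ 0.16  0.51  0.37  1.61 -0.21  1.06  0.87] [ 0.54097047 -0.29968134  0.25036173] [ 3.14148614e+00 -5.21953181e-04  1.85479002e+00]
```

View pics/w13.png

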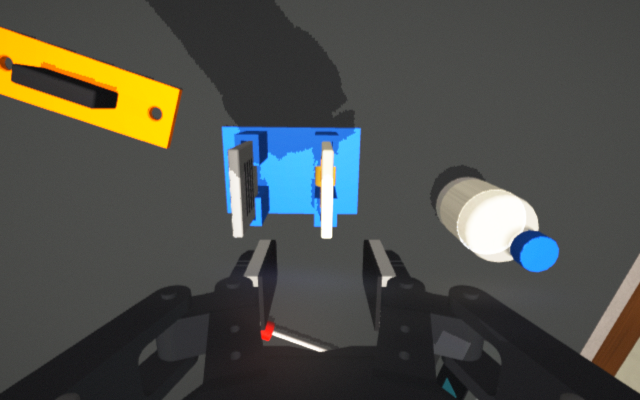

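View pics/w13z.png

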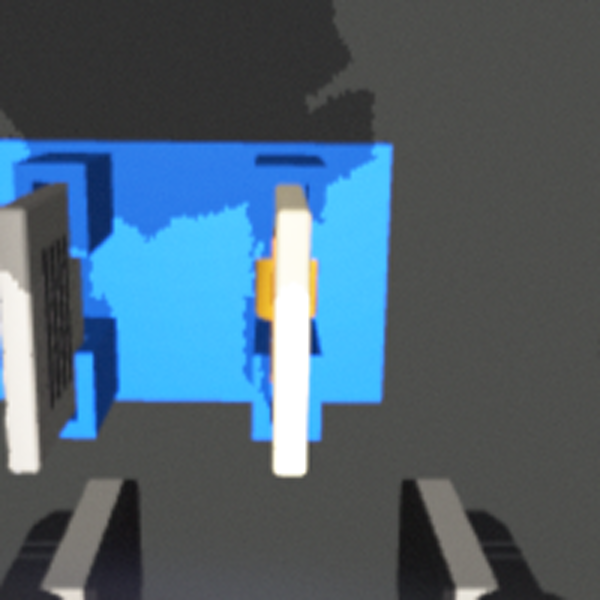

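Run:
```python
from h import *
f=grab_frame("wrist"); d=np.load("w13.npz"); T=wristT(f,dict(position=d["pos"],tool_rot=d["rot"]))
P=ray(f,[[327.5,149.7],[326.7,238.3]],.118,T); print(P,P.mean(0),np.linalg.norm(P[1]-P[0]),"xyaw",np.arctan2(*(P[0]-P[1])[[1,0]])-np.pi/2)
print(proj(f,[[0,0,0]],f["mount"]))
```

```text
[[ 0.53659252 -0.26541715  0.118     ]
 [ 0.55871497 -0.34179563  0.118     ]] [ 0.54765374 -0.30360639  0.118     ] 0.07951776518157695 xyaw 0.28192758841176513
[[322.13588024 254.46465602]]
```

Emit:
move_arm --motion '[[[7,-4,-40],[0,0,0]],[[7,-4,-80],[0,0,0]],[[7,-4,-110],[0,0,0]],[[7,-4,-135],[0,0,0]],[[7,-4,-150],[0,0,0]],[[7,-4,-158],[0,0,0]],[[7,-4,-158],[0,0,0]]]'

```text
clock: 13.45
position: [0.5478, -0.3046, 0.0926]
tool_rot: [3.142, -0.0, 1.854]
force: [0.0, -0.1, -0.2]
grip_width: 0.0402
```

Run:
```python
from h import *
o=observe(); f=grab_frame("wrist");cv2.imwrite("pics/w14.png",f["frame"][:,:,::-1]); print(o["clock"],o["position"],o["tool_rot"],o["force"])
np.savez("w14",frame=f["frame"],pos=o["position"],rot=o["tool_rot"])
```

```text
13.45 [ 0.54775456 -0.30463689  0.09261075] [ 3.14157986e+00 -6.82526941e-06  1.85401124e+00] [ 0.04668651 -0.05004095 -0.22710347]
```

View pics/w14.png

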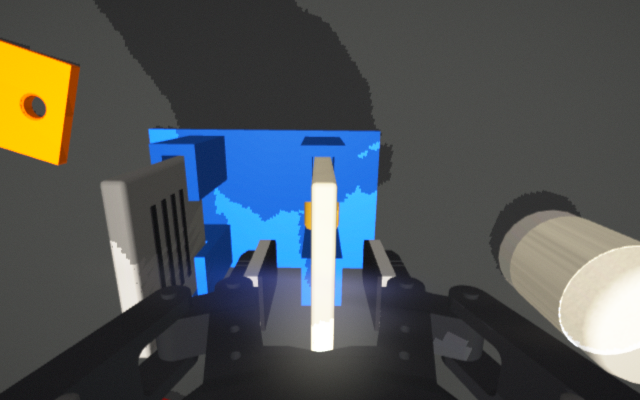

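Emit:
move_arm --motion '[[[1,0,0],[0,0,0]],[[1,0,0],[0,0,0]],[[1,0,0],[0,0,0]],[[1,0,0],[0,0,0]],[[1,0,0],[0,0,0]],[[1,0,0],[0,0,0]]]' --jaw 0 --grip_force 80

```text
clock: 14.25
position: [0.5492, -0.305, 0.0934]
tool_rot: [3.14, 0.001, 1.854]
force: [-0.2, 0.1, 5.8]
grip_width: 0.0085
```

Run:
```python
from h import *
o=observe(); f=grab_frame("wrist");cv2.imwrite("pics/w15.png",f["frame"][:,:,::-1]); print(o["clock"],o["position"],o["tool_rot"],o["force"])
np.savez("w15",frame=f["frame"],pos=o["position"],rot=o["tool_rot"])
```

```text
14.25 [ 0.54920131 -0.30495857  0.09336438] [3.14031315e+00 8.28868311e-04 1.85370122e+00] [-0.16955921  0.09616558  5.83965391]
```

View pics/w15.png

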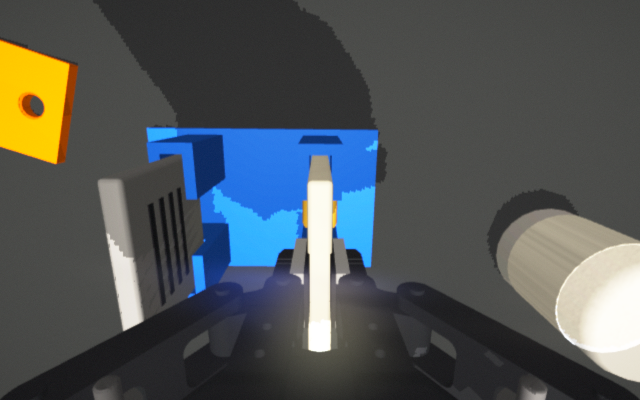

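Emit:
move_arm --motion '[[[0,0,4],[0,0,0]],[[0,0,12],[0,0,0]],[[0,0,30],[0,0,0]],[[0,0,65],[0,0,0]],[[0,0,110],[0,0,0]],[[0,0,140],[0,0,0]],[[0,0,140],[0,0,0]],[[0,0,140],[0,0,0]]]'

```text
clock: 15.3
position: [0.5482, -0.3045, 0.2322]
tool_rot: [-3.141, -0.0, 1.854]
force: [0.0, 0.4, -3.5]
grip_width: 0.0083
```

Run:
```python
from h import *
o=observe(); f=grab_frame("wrist");cv2.imwrite("pics/w16.png",f["frame"][:,:,::-1]); print(o["clock"],o["position"],o["tool_rot"],o["force"],o["moment"])
np.savez("w16",frame=f["frame"],pos=o["position"],rot=o["tool_rot"])
f=grab_frame("scene");cv2.imwrite("pics/s16.png",cv2.resize(f["frame"][100:250,160:360,::-1],None,fx=4,fy=4,interpolation=cv2.INTER_CUBIC))
```

```text
15.3 [ 0.54824587 -0.3045344   0.23221269] [-3.14113692e+00 -4.99375002e-04  1.85380075e+00] [ 0.03211155  0.44029918 -3.51856384] [-0.0064032   0.04517375  0.00340148]
```

View pics/w16.png

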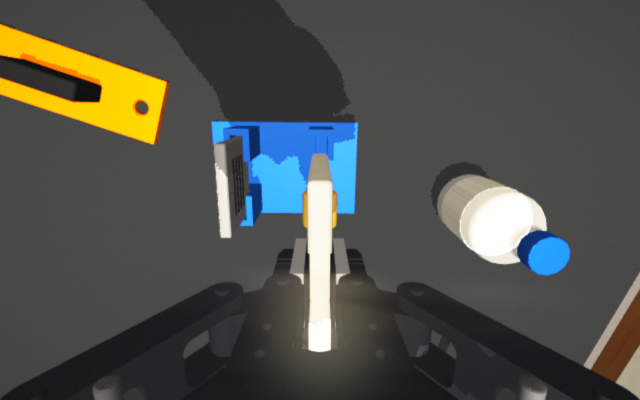

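View pics/s16.png

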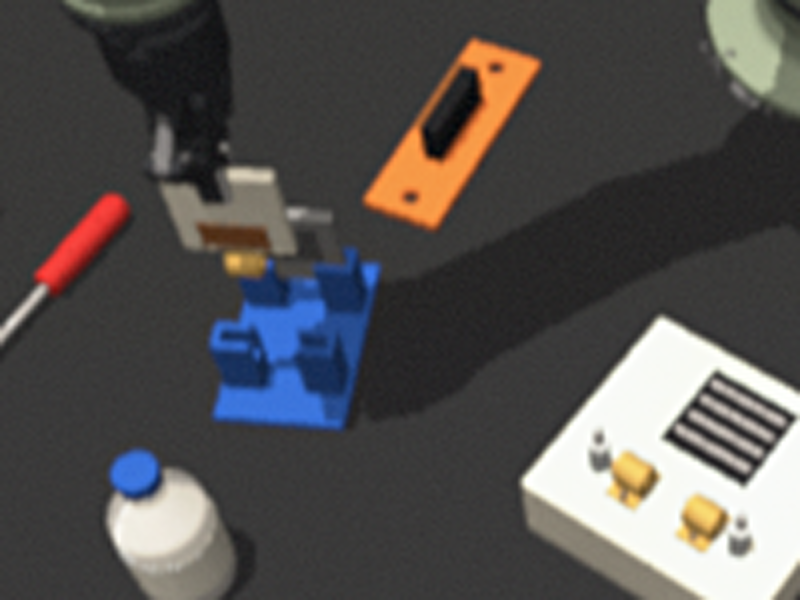

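Run:
```python
from h import *
d=np.load("w16.npz")
cv2.imwrite("pics/w16z.png",cv2.resize(d["frame"][140:360,260:380,::-1],None,fx=3.5,fy=3.5,interpolation=cv2.INTER_CUBIC)[:770])
f=grab_frame("wrist")
for z in (-.0246,-.0226,-.0266):
  for c in (-.003,0,.003): print(z,c,proj(f,[[c+.04,0,z],[c-.04,0,z],[c+.04,0,z+.08],[c+.012,.0,z+.084],[c-.012,0,z+.084]],f["mount"])[:,1].round(1))
```

```text
-0.0246 -0.003 [192.1 367.7 160.1 202.4 237.1]
-0.0246 0 [184.4 362.  155.2 197.9 232.9]
-0.0246 0.003 [176.5 356.3 150.2 193.4 228.6]
-0.0226 -0.003 [190.9 364.3 159.6 201.5 236. ]
-0.0226 0 [183.2 358.7 154.7 197.1 231.8]
-0.0226 0.003 [175.5 353.  149.8 192.6 227.6]
-0.0266 -0.003 [193.4 371.1 160.6 203.2 238.3]
-0.0266 0 [185.6 365.4 155.6 198.7 234. ]
-0.0266 0.003 [177.6 359.7 150.7 194.1 229.7]
```

View pics/w16z.png

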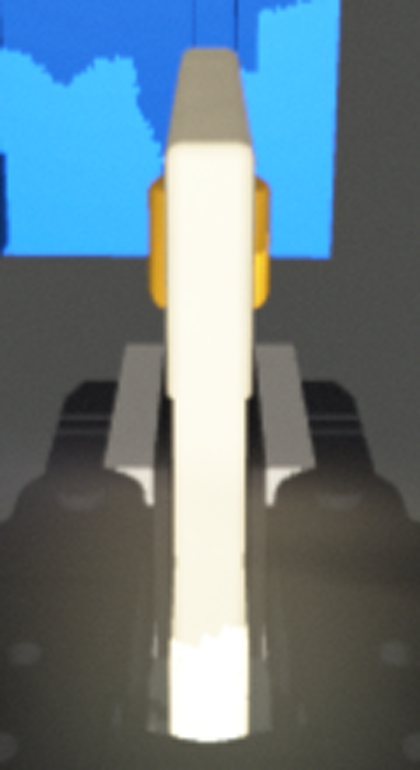

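Run:
```python
import cv2
t=cv2.imread("pics/t11.png"); cv2.imwrite("pics/t11z.png",cv2.resize(t[155:205,270:340],None,fx=11,fy=11,interpolation=cv2.INTER_CUBIC))
s=cv2.imread("pics/s11.png"); cv2.imwrite("pics/s11z.png",cv2.resize(s[200:370,400:620],None,fx=3.5,fy=3.5,interpolation=cv2.INTER_CUBIC))
```

```text
(no output)
```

View pics/t11z.png

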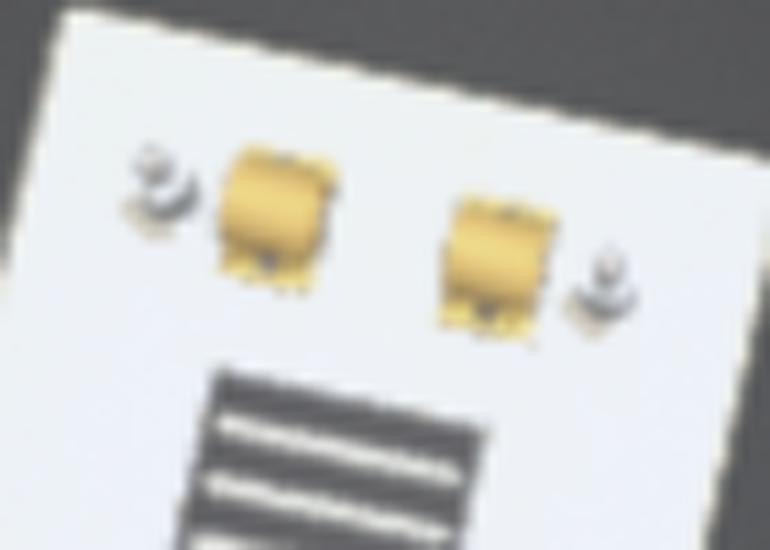

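View pics/s11z.png

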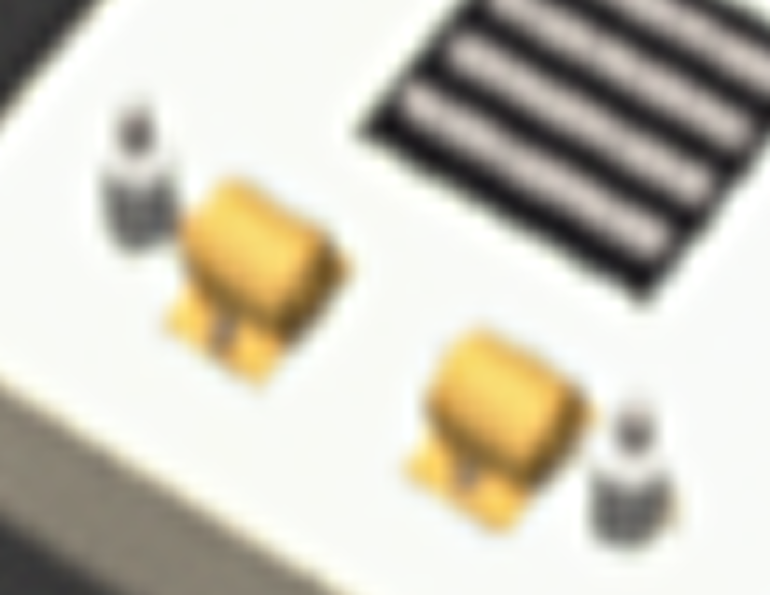

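Run:
```python
from fit import *
t=grab_frame("top"); s=grab_frame("scene")
tq=lambda a,b:[270+a/11-.45,155+b/11-.45]
sq=lambda a,b:[200+(400+a/3.5)/4-.4,150+(200+b/3.5)/4-.4]
P=[[0,.03,.088],[0,-.03,.088],[0,.06,.117],[0,-.06,.117]]
for nm,cam,px in (("top",t,[tq(272,207),tq(497,252),tq(152,160),tq(608,262)]),("scene",s,[sq(510,412),sq(265,262),sq(635,405),sq(135,107)])):
    x,r=fit(cam,cam["T"],P,px,[.583,.037,-.24]); 
    for lab,i in(("all",slice(0,4)),("kn",slice(0,2)),("pins",slice(2,4))):
        x,r=fit(cam,cam["T"],P[i],px[i],[.583,.037,-.24]); h=-.244
        print(nm,lab,x.round(4),"alongx",round(x[0]*np.cos(h)+x[1]*np.sin(h),4),"alongy",round(-x[0]*np.sin(h)+x[1]*np.cos(h),4),np.abs(r).max().round(2))
f=grab_frame("wrist"); d=np.load("w12.npz"); T=wristT(f,dict(position=d["pos"],tool_rot=d["rot"]))
P=[[0,.06,.118],[0,-.06,.118],[0,.017,.1],[0,-.043,.1]]; px=[[322.3,122.3],[321,264],[321.8,173.7],[320.8,240.3]]
for i in (slice(0,4),slice(0,2),slice(2,4)):
    x,r=fit(f,T,P[i],px[i],[.583,.037,-.24]);print("wrist",x.round(4),"alongx",round(x[0]*np.cos(h)+x[1]*np.sin(h),4),"alongy",round(-x[0]*np.sin(h)+x[1]*np.cos(h),4),np.abs(r).max().round(2))
# flap now
fl=outline_of("flap","wrist")
c,s_=np.cos(h),np.sin(h)
print("w12 TCP", d["pos"][0]*c+d["pos"][1]*s_, -d["pos"][0]*s_+d["pos"][1]*c)
```

```text
top all [ 0.5826  0.0313 -0.2402] alongx 0.5578 alongy 0.1711 0.2
top kn [ 0.5827  0.0314 -0.2216] alongx 0.5578 alongy 0.1712 0.08
top pins [ 0.5825  0.0312 -0.2447] alongx 0.5577 alongy 0.171 0.01
scene all [ 0.5843  0.0353 -0.245 ] alongx 0.5585 alongy 0.1754 0.49
scene kn [ 0.5853  0.0363 -0.2514] alongx 0.5591 alongy 0.1766 0.01
scene pins [ 0.5833  0.0343 -0.2439] alongx 0.5578 alongy 0.1742 0.09
wrist [ 0.5819  0.035  -0.2441] alongx 0.5562 alongy 0.1746 2.48
wrist [ 0.5821  0.0354 -0.243 ] alongx 0.5563 alongy 0.175 2.0
wrist [ 0.5818  0.0345 -0.2488] alongx 0.5563 alongy 0.174 0.04
w12 TCP 0.5559997681312808 0.1765483494677688
```

The flap is lifted and upright. Wrist, scene and grip measurements agree on the hinge at about (0.5824, 0.0345), yaw -0.244. Moving to hover above it.

Emit:
move_arm --motion '[[[4,40,3],[0,0,-0.08]],[[8,90,3],[0,0,-0.18]],[[14,145,3],[0,0,-0.28]],[[20,200,3],[0,0,-0.38]],[[26,255,3],[0,0,-0.46]],[[31,300,3],[0,0,-0.527]],[[34,328,3],[0,0,-0.527]],[[34,338,3],[0,0,-0.527]],[[34,338,3],[0,0,-0.527]],[[34,338,3],[0,0,-0.527]]]'

```text
clock: 16.9
position: [0.5825, 0.0318, 0.2356]
tool_rot: [3.141, 0.0, 1.325]
force: [-0.2, 0.2, -3.1]
grip_width: 0.0084
```

```bash
cat > look.py <<'E'
import sys
from h import *
n=sys.argv[1]
o=observe(); f=grab_frame("wrist"); print(o["clock"],o["position"].round(4),o["tool_rot"].round(4),o["force"].round(1),o["grip_width"].round(4))
np.savez("w"+n,frame=f["frame"],pos=o["position"],rot=o["tool_rot"])
cv2.imwrite(f"pics/w{n}.png",cv2.resize(f["frame"][60:360,220:420,::-1],None,fx=2,fy=2,interpolation=cv2.INTER_CUBIC))
g=grab_frame("scene");cv2.imwrite(f"pics/s{n}.png",cv2.resize(g["frame"][150:270,280:400,::-1],None,fx=5,fy=5,interpolation=cv2.INTER_CUBIC))
E
python3 look.py 17
```

```text
Traceback (most recent call last):
  File "look.py", line 4, in <module>
    o=observe(); f=grab_frame("wrist"); print(o["clock"],o["position"].round(4),o["tool_rot"].round(4),o["force"].round(1),o["grip_width"].round(4))
                                                                                                                           ^^^^^^^^^^^^^^^^^^^^^
AttributeError: 'float' object has no attribute 'round'
```

```bash
sed -i 's/o\["grip_width"\].round(4)/round(o["grip_width"],4)/' look.py; python3 look.py 17
```

```text
16.95 [0.5826 0.0318 0.2356] [3.1414e+00 3.0000e-04 1.3250e+00] [-1.  -0.3 -3.1] 0.0081
```

View pics/w17.png

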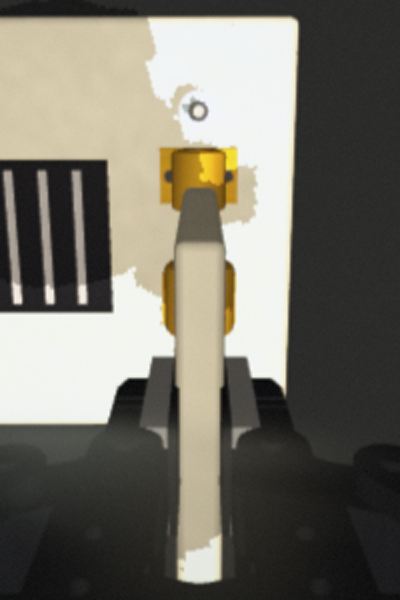

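View pics/s17.png

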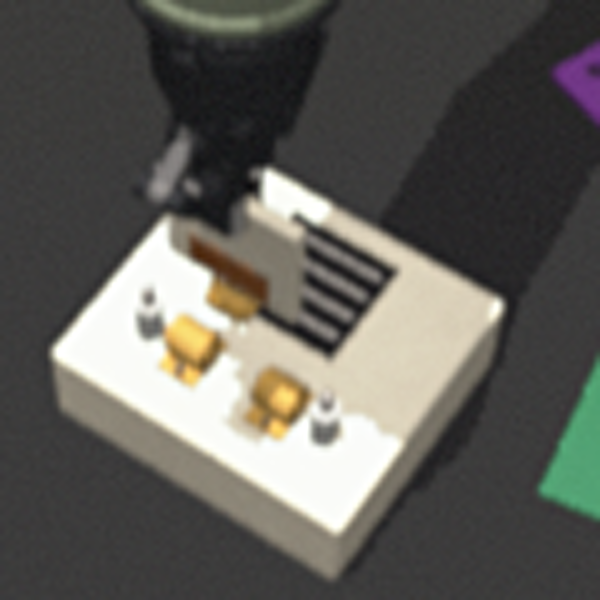

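Along x everything lines up on column 199 of the crop. Correcting about 2 mm along the hinge and descending to just above the knuckles.

Emit:
move_arm --motion '[[[0,2,-15],[0,0,0]],[[0,2,-35],[0,0,0]],[[0,2,-46],[0,0,0]],[[0,2,-46],[0,0,0]],[[0,2,-46],[0,0,0]]]'

```text
clock: 17.68
position: [0.5829, 0.0351, 0.1899]
tool_rot: [3.141, -0.0, 1.327]
force: [-0.4, -0.5, -1.7]
grip_width: 0.0084
```

```bash
python3 look.py 18
```

```text
17.675 [0.5829 0.0351 0.1899] [ 3.1410e+00 -2.0000e-04  1.3266e+00] [-0.4 -0.5 -1.7] 0.0084
```

View pics/w18.png

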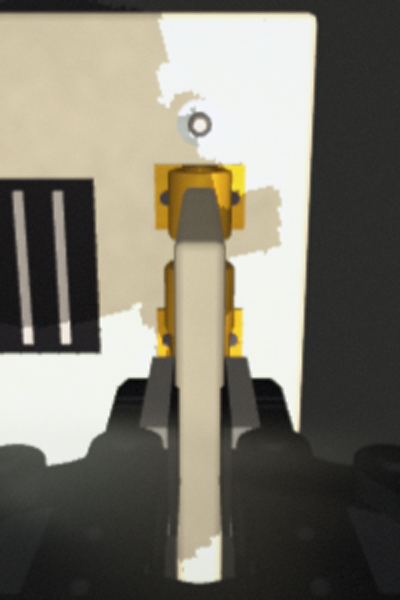

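View pics/s18.png

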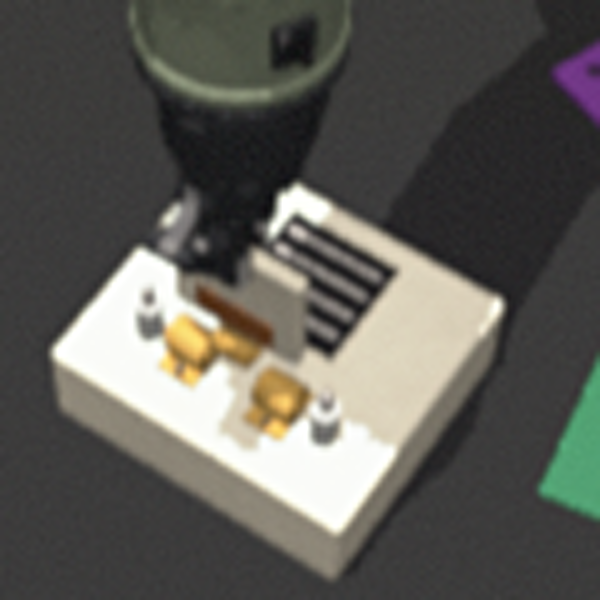

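```bash
cat > rel.py <<'E'
from h import *
from scipy.optimize import brentq
import sys
f=grab_frame("wrist");M=f["mount"]
def xs(row,zt): return brentq(lambda x:proj(f,[[x,0,zt]],M)[0,1]-row,-.15,.2)
d=np.load("w"+sys.argv[1]+".npz"); zT=d["pos"][2]
# flap: origin tool z = .0714
print("flap c: topfar",xs(float(sys.argv[2]),-.0246)-.04,"botfar",xs(float(sys.argv[3]),.0554)-.04,"kn",xs(float(sys.argv[4]),.0714)-.012)
print("hinge: pin",xs(float(sys.argv[5]),zT-.118)-.06,"kn17",xs(float(sys.argv[6]),zT-.1)-.017)
ps=[observe()["position"]]
print(ps)
E
python3 rel.py 18 181.5 154 190 122 180
python3 - <<'E'
import cv2,numpy as np
d=np.load("w18.npz"); cv2.imwrite("pics/w18z.png",cv2.resize(d["frame"][100:200,270:370,::-1],None,fx=6,fy=6,interpolation=cv2.INTER_CUBIC))
E
```

```text
flap c: topfar 0.0003588360371420407 botfar -4.94553340622747e-05 kn 0.0014907425709845164
hinge: pin -0.0017434093035499157 kn17 -0.0005701471491975051
[array([0.58288197, 0.03523373, 0.19000263])]
```

View pics/w18z.png

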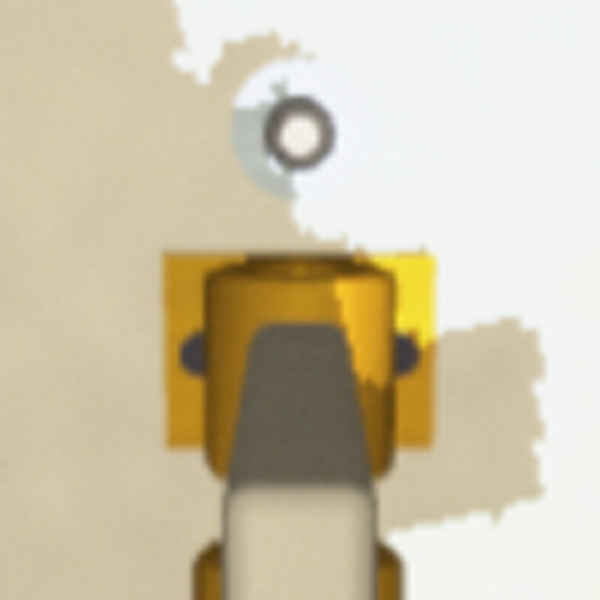

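Emit:
move_arm --motion '[[[0,-1.5,0],[0,0,0]],[[0,-1.5,-8],[0,0,0]],[[0,-1.5,-16],[0,0,0]],[[0,-1.5,-24],[0,0,0]],[[0,-1.5,-29],[0,0,0]],[[0,-1.5,-30.5],[0,0,0]],[[0,-1.5,-30.5],[0,0,0]],[[0,-1.5,-30.5],[0,0,0]]]'

```text
clock: 18.82
position: [0.5828, 0.0337, 0.1592]
tool_rot: [3.141, -0.0, 1.327]
force: [0.6, 0.2, -2.5]
grip_width: 0.0082
```

```bash
python3 look.py 19;  python3 - <<'E'
import cv2,numpy as np
d=np.load("w19.npz"); cv2.imwrite("pics/w19z.png",cv2.resize(d["frame"][100:230,260:380,::-1],None,fx=6,fy=6,interpolation=cv2.INTER_CUBIC)[:600])
E
```

```text
18.825 [0.5828 0.0337 0.1592] [ 3.1413e+00 -1.0000e-04  1.3267e+00] [ 0.6  0.2 -2.5] 0.0082
```

View pics/w19z.png

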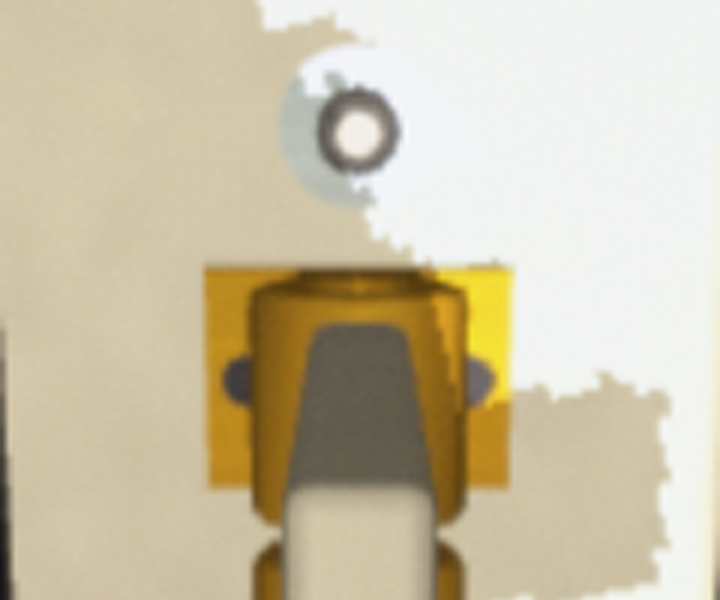

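View pics/s19.png

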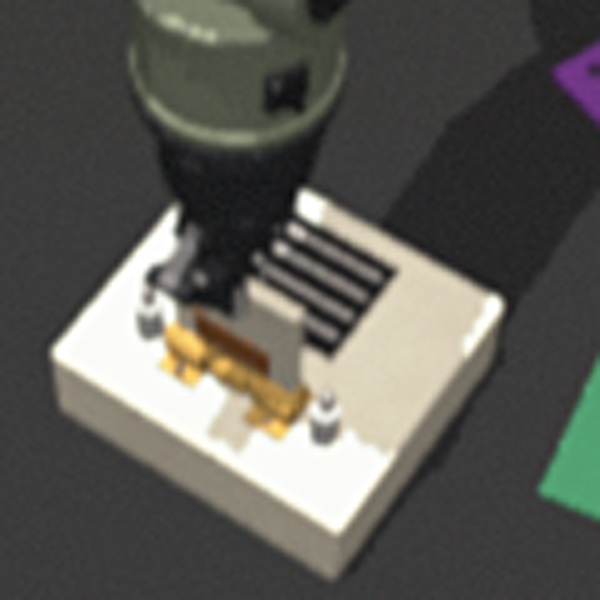

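```bash
python3 rel.py 19 180.8 154 190.3 121.8 187.2;  python3 - <<'E'
from h import *
f=grab_frame("wrist"); d=np.load("w19.npz"); M=f["mount"]; zT=d["pos"][2]
for k in (("w19",),):
  im=cv2.resize(d["frame"][:,:,::-1],None,fx=6,fy=6,interpolation=cv2.INTER_CUBIC)
  a=np.linspace(0,2*np.pi,60)
  for yy,col in ((.017-.0008,(0,0,255)),(.012-.0008,(255,0,0)),(.043-.0008,(0,255,0))):
    P=np.c_[np.full(60,yy),.012*np.cos(a)-.0007,zT-.088-.012*np.sin(a)]
    p=((proj(f,P,M)+.5)*6).astype(np.int32); cv2.polylines(im,[p],True,col,1)
  cv2.imwrite("pics/w19o.png",im[780:1260,1680:2160])
g=grab_frame("scene");cv2.imwrite("pics/s19z.png",cv2.resize(g["frame"][205:240,308:348,::-1],None,fx=16,fy=16,interpolation=cv2.INTER_CUBIC))
E
```

```text
flap c: topfar 0.0006270975111536611 botfar -4.919536232055044e-05 kn 0.0012823555695221835
hinge: pin -0.00041833331094644904 kn17 0.0013180552743958414
[array([0.58267154, 0.03372602, 0.15915125])]
```

View pics/w19o.png

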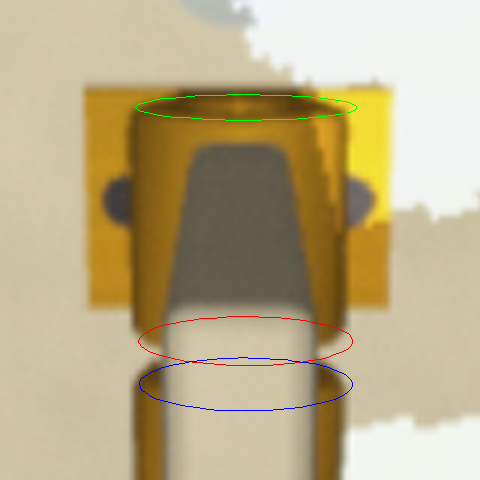

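View pics/s19z.png

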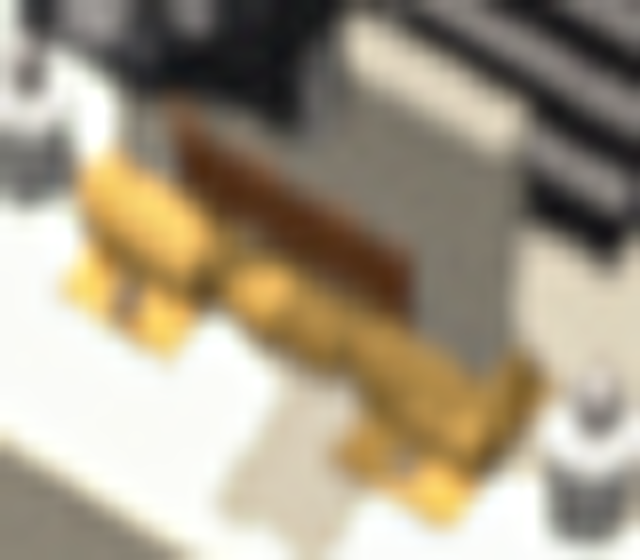

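Run:
```python
from h import *
g=grab_frame("scene")
im=cv2.resize(g["frame"][200:245,303:353,::-1],None,fx=15,fy=15,interpolation=cv2.INTER_CUBIC)
a=np.linspace(0,2*np.pi,60); h=-.244
ux=np.array([np.cos(h),np.sin(h),0]);uy=np.array([-np.sin(h),np.cos(h),0]);c=np.array([.5833,.0343,0])
dr=lambda P,col,cl=True: cv2.polylines(im,[((proj(g,P)+.5-[303,200])*15).astype(np.int32)],cl,col,1)
for y0,y1,col in ((.017,.043,(0,0,255)),(-.043,-.017,(0,0,255)),(-.012,.012,(255,0,0))):
    for y in (y0,y1): dr(c+y*uy+.012*np.cos(a)[:,None]*ux+(.088+.012*np.sin(a))[:,None]*[0,0,1],col)
for y in (.06,-.06): dr(c+y*uy+.004*np.cos(a)[:,None]*ux+.004*np.sin(a)[:,None]*uy+[0,0,.118],(0,255,0))
P=[c+y*uy+z*np.array([0,0,1.])+x*ux for y,z,x in ((-.04,.184,.005),(.04,.184,.005),(.04,.104,.005),(-.04,.104,.005))]; dr(np.array(P),(255,0,255))
cv2.imwrite("pics/s19o.png",im)
```

```text
(no output)
```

View pics/s19o.png

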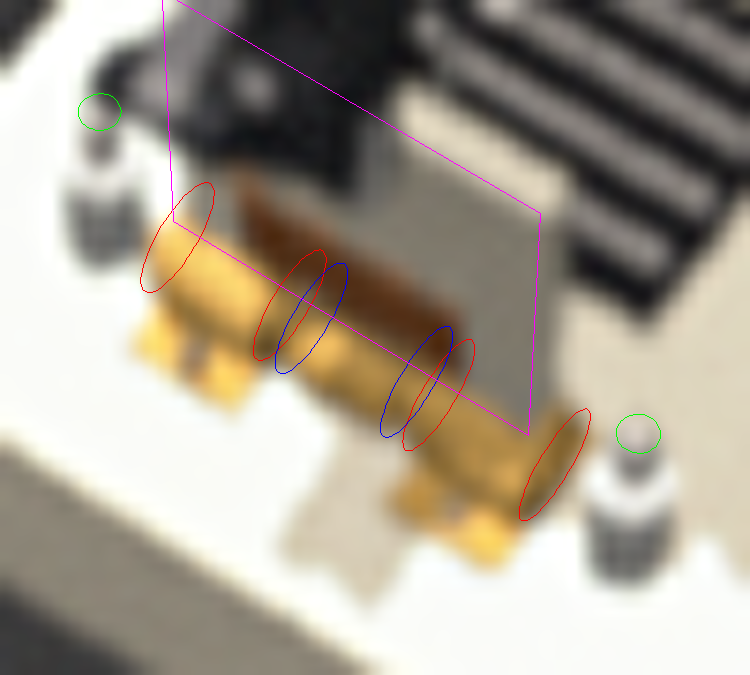

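Run:
```python
from h import *
g=grab_frame("scene")
a=np.linspace(0,2*np.pi,60); h=-.244
ux=np.array([np.cos(h),np.sin(h),0]);uy=np.array([-np.sin(h),np.cos(h),0]);c=np.array([.584,.0345,-.003])
im=cv2.resize(g["frame"][195:240,303:353,::-1],None,fx=15,fy=15,interpolation=cv2.INTER_CUBIC)
dr=lambda P,col,cl=True: cv2.polylines(im,[((proj(g,P)+.5-[303,195])*15).astype(np.int32)],cl,col,1)
for y0,y1,col in ((.017,.043,(0,0,255)),(-.043,-.017,(0,0,255)),(-.012,.012,(255,0,0))):
    for y in (y1,): dr(c+y*uy+.012*np.cos(a)[:,None]*ux+(.088+.012*np.sin(a))[:,None]*[0,0,1],col)
for y in (.06,-.06): dr(c+y*uy+.004*np.cos(a)[:,None]*ux+.004*np.sin(a)[:,None]*uy+[0,0,.118],(0,255,0))
B=lambda y,z,x:c+y*uy+z*np.array([0,0,1.])+x*ux
dr(np.array([B(.04,.184,.005),B(.04,.184,-.005),B(.04,.104,-.005),B(.04,.104,.005)]),(255,0,255))
dr(np.array([B(.04,.184,.005),B(-.04,.184,.005)]),(255,0,255),False)
cv2.imwrite("pics/s19p.png",im)
```

```text
(no output)
```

View pics/s19p.png

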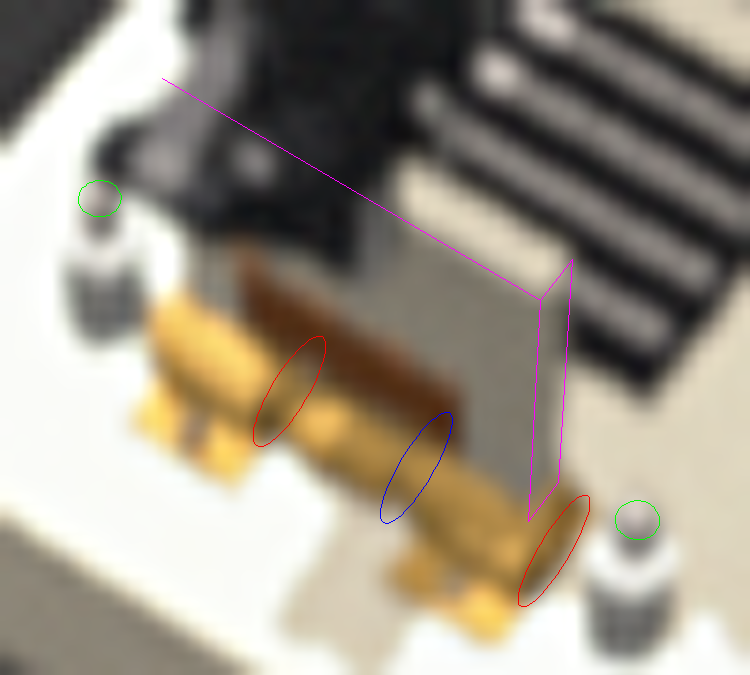

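The overlay of the centred model matches the plate's end face, the knuckle ends and the pins to about 1 mm. The tool force is only the flap's weight. A last check of the cover and bystanders, then I hand in.

Run:
```python
from h import *
g=grab_frame("scene");cv2.imwrite("pics/s20.png",g["frame"][:,:,::-1])
for i in range(3): o=observe(); print(o["clock"],o["position"].round(4),o["force"].round(1),o["grip_width"]); grab_frame("top")
```

```text
19.225 [0.5826 0.0337 0.159 ] [-0.4 -0.2 -3.1] 0.007974812370196248
19.275 [0.5826 0.0337 0.159 ] [ 0.4  0.5 -3.6] 0.008054754637563161
19.325 [0.5826 0.0337 0.159 ] [-0.2  0.7 -2.4] 0.008201997707330499
```

View pics/s20.png

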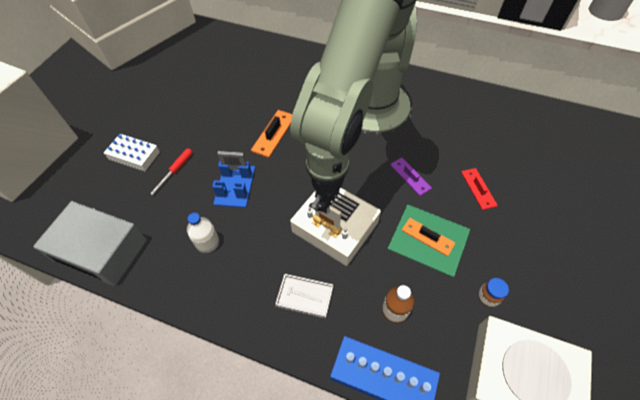

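The cover lies on the mat at (428,236). The blank, bottles, jar, driver and pin dish are where they were. Handing in.

```bash
python3 -c "
from workcell import *
print(job_done()); o=observe(); print(o['clock'],o['position'],o['force'])"
```

```text
the job is handed in; nothing more can be done
None
the job is handed in; nothing more can be done
```

I handed the job in at about 19 s, inside the 54 s limit. The cover is flat in the middle of the mat and released. The flap is held upright by the gripper, with its knuckle centred between the fixed knuckles.

**Cover:** My first grip closed just above the handle. The fingertips turned out to be close to the reported TCP, not 25 mm ahead of it as stated. I went 20 mm lower and gripped it properly. Setting it down pressed on the mat with 23 N for a moment; I backed off 1 mm before letting go.

**Last checks:**
- **Flap position:** The wrist and scene views put the flap within about 1 mm of the hinge axis and about 1–2 mm of centred. The yaw matches my measured hinge direction (-0.244 rad) to about 0.01 rad.
- **Height:** This comes from arm travel since the grasp in the stand: TCP at 0.159 m against a target of 0.1594 m.
- **Contact:** The tool force was steady at about -3 N in z, which is just the flap's weight, so nothing suggested it was touching the box.
- **Bystanders:** None of them looked moved in the final picture; I did not measure their positions.

**Disagreement:** The overhead camera put the hinge 3–4 mm lower in y than the other two. It was off the same way on the flap, so I used the wrist and scene values.

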